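Level the brew stand and keep the spirit level pressed

TASK

The plywood brew stand on the cafe table stands crooked. Lay the spirit level in the steel-cornered pocket on the board, vial side up, and let go of it; then turn the black levelling knob until the bubble sits between the two lines of the vial. Last, press down on top of the level with about 10 N and finish while still pressing it, with the bubble still between the lines; leave the tumbler, plate and canister alone.

Things in the scene. Friction and masses are not known exactly. Their poses are not given: they have to be found in the camera images.
- level: Aluminium spirit level, a bar 130 long (its x) x 36 wide (y) x 30 high (z), about 0.3 kg, lying vial side up. Origin: centre of its underside; z points out of the vial side. A 64 mm greenish vial lies in the middle of the top, with two black lines 10 mm either side of the middle; the last 32 mm at each end are solid; the whole top may be pressed. Either way round fits.
- bubble (a joint): Where the 15 mm long pale bubble stands in the vial of the level: metres from the middle, positive towards the level's own +x end, limits +-0.019. It floats to the higher end, 0.55 mm for each mrad of tilt, and takes about 0.8 s to settle. It is between the lines from -0.0025 to +0.0025.
- pocket (a point): Centre of the pocket's floor on top of the board. x runs along the board's long side towards the knob, z up out of the board. The floor is 137 (x) x 42 (y) mm between steel stops 10 mm high that lean out (143 x 48 at their tops, 11 mm more over all): one across each end, one 24 mm long at each corner of the long sides; the middle 86 mm of the long sides are open for fingers.
- knob_top (a point): Centre of the top of the black levelling knob, a ribbed round knob of 40 mm diameter and 23 mm height (top 34 mm, underside 11 mm above the board; a 20 mm wide steel neck below), on the board's centre line 145 mm from the pocket's centre on the +x side. It turns about its upright axis.
- knob (a joint): Turn of the levelling knob in rad, growing clockwise as seen from above; limits +-6. Its value when the board is level differs each time. Each rad clockwise raises the knob end of the board by 10.5 mrad (the knob itself rises 2.5 mm). It needs about 0.1 N m and stays where it is left.
- tumbler: Bystander: clear glass tumbler, 76 mm wide, 88 high, standing. Origin: centre of its underside.
- plate: Bystander: steel plate, 170 mm wide, 16 high. Origin: centre of its underside.
- canister: Bystander: white ceramic jar with a wooden cap, 72 mm wide, 100 high. Origin: centre of its underside.
- fixed_end (a point): Middle of the board's top edge at the end away from the knob, 120 mm from the pocket's centre. Plywood board 300 x 170 x 18 mm, top about 56 mm above the table; this end rests on two fixed feet, the knob end on the screw foot, which starts too low by 10 to 32 mrad. The rubber feet give 0.25 mm for each newton pressed; pressing leaves the tilt as it is.

How it is judged:
By the outcome, as a careful person would: the job done as asked, in the order asked, and still so for the second after the job is handed in, while the arm keeps its last pose, push and grip.
It also fails if it takes over 72 s, if anything falls off the work surface, if the arm or the gripper's body presses on something with over 40 N, if the wrist force passes 120 N, or if a joint passes its speed limit or range.

ROBOT

A 6-joint arm with a two-finger parallel gripper is mounted at the origin on the work surface. World frame = base frame: x ahead of the robot, y to its left, z up, the work surface at z = 0. Lengths are in m, angles in degrees, forces in N, time in s.
With the tool pointing down it reaches from about 0.325 to 0.775 m from the base axis. Payload 5.5 kg.
Tool frame: the origin (TCP) lies on the centre line of the jaws, within the pads' length; the fingertips stand ahead of it and the grasp point (between the pads) lies 8 mm behind it (nose_length is the z of the fingertips in the tool frame, in m); z points along the fingers, y is the direction in which the jaws open and shut (so a half turn about z gives the same grasp; the last joint's range is limited). The gripper opens to 85 mm and grips with 20 to 120 N. Pads are 22 mm wide; open, the fingers measure 114 mm over their backs; the gripper's body (76 mm by 85 mm) begins 54 mm behind the grasp point. The pads swing forward as they close: fully open they stand 13 mm farther back than shut.
Start: joints at [70.491, 5.22, 70.514, -0, 104.267, -3.249], TCP at [0.168, 0.576, 0.242] pointing down, gripper open.
Joint ranges: [-164.24, 164.24], [-49.07, 125.15], [9.68, 141.18], [-86.29, 266.29], [3.28, 154.24], [-151.56, 151.56]. Speed limits (degrees/s): [147.25, 147.25, 172.46, 180, 180, 180].

INTERFACE

Orientations are given as a 3x3 rotation matrix whose columns are the frame's x, y, z axes.
In Python, from workcell import * gives the robot as it stands.
- The arm moves only by the tool move_arm, never from a script. Its arguments are lists of equal length, an entry for each row: "hand": the opening in per cent of the stroke, from 0 (shut) to 100 (fully open); "slide": the shift along the tool's x, y, z in mm, a list of three; "roll": the turn about the tool's z in degrees. In form: {"hand": [hand, ...], "slide": [[tx, ty, tz], ...], "roll": [roll, ...]}. A call has 1 to 8 rows; each row shifts and turns the commanded pose from where the row before left it, along the tool's axes as they then stand; what a row does not reach is not made up. A row lasts 1/10 s, in which the tool goes at most 50 mm and 8.59 degrees, less where a joint would pass 70% of its speed; a pose out of reach is approached as far as the arm can. A call is refused whole if a number of a shift passes 50 or a number of a turn 8.59, either way. A call with a gripper value outside its range is refused whole. The fingers move at their own pace and stop on an object; the grip force is fixed at half the most. Time passes only in rows, so rows that do not move let the fingers close. It gives the time, the measured TCP pose, the force and the opening at its end, in the units of the state.
- get_obs(): the state, without advancing time (a new reading comes with each control period).
- read_camera(name): name is "side" or "top"; returns the picture (420x560x3 uint8, red, green, blue); there is no depth.
- camera_model(name): a dict with "mtx" (3x3 intrinsics, pixels), "R" (3x3) and "t" (3): a world point X has camera coordinates R X + t. Camera axes: x right, y down, z forward; pixel columns grow to the right and rows downward; lengths in m; the calibration is good to about 2 mm. A picture is of the moment at which its call begins. camera_model takes no time and is no camera call.
- finish_job(): hands the job in, once; it reports no verdict.
The state is a dict: "t": time; "joint_positions": joint angles; "qd": joint speeds; "joint_efforts": joint torques, N m; "position": TCP position; "tcp_rot": TCP orientation; "contact_force": force on the tool from outside, world axes, zero at the start; "moment": the same for the moment, N m; "grip_width": finger opening in m.
Only numpy, scipy, OpenCV 4.12 (cv2) and the standard library are available. Lean on these libraries where they do the work, as an engineer would, in place of code of your own. Each camera call takes 0.05 s, during which the arm holds its last target.

## Working session

There is one attempt and no reset: what is moved stays moved. The work goes in short steps, Python scripts to look and compute and a tool call to move; the robot and the scene stay as the last step left them, time stands still between calls to the robot, and variables do not carry over. Pictures are saved under pics/ and viewed, and the job is handed in when it is done.

Besides the shell and the picture viewer there is one more tool, called after "Call:" as name(argument=value, ...) on one line, values as JSON. move_arm: Moves the arm, as the interface text tells. Its arguments: {"type":"object","properties":{"hand":{"type":"array","items":{"type":"number"}},"slide":{"type":"array","items":{"type":"array","items":{"type":"number"}}},"roll":{"type":"array","items":{"type":"number"}}},"required":["hand","slide","roll"]}

```bash
mkdir -p pics; ls; python3 - <<'E'
from workcell import *
import cv2,numpy as np
o=get_obs()
for k,v in o.items(): print(k,np.round(v,4).tolist())
for n in("side","top"):
    im=read_camera(n); cv2.imwrite(f"pics/{n}0.png",im[:,:,::-1]); print(n,camera_model(n))
print([k for k in globals() if not k.startswith('_')])
E
```

```text
pics
t 0.0
joint_positions [70.4912, 5.2624, 70.5823, 0.0001, 104.2679, -3.2496]
qd [0.0936, -0.0157, 0.0888, -0.0168, 0.0054, 0.0529]
joint_efforts [0.0002, -45.8709, -41.8036, -0.0001, 0.0111, 0.0]
position [0.1679, 0.5757, 0.2412]
tcp_rot [[-0.96, 0.28, -0.0007], [0.28, 0.96, -0.0019], [0.0001, -0.002, -1.0]]
contact_force [-0.3274, 0.8885, -1.214]
moment [-0.0711, 0.0598, -0.0471]
grip_width 0.0856
side {'mtx': array([[412.03234509,   0.        , 288.49096042],
       [  0.        , 412.03234509, 211.35570728],
       [  0.        ,   0.        ,   1.        ]]), 'R': array([[ 0.98039739, -0.19671009,  0.01122952],
       [-0.14971939, -0.78082288, -0.60654739],
       [ 0.12808226,  0.5929762 , -0.79496803]]), 't': array([-0.61310563,  0.04952461,  1.02761541])}
top {'mtx': array([[464.52835189,   0.        , 272.3919479 ],
       [  0.        , 464.52835189, 207.98880606],
       [  0.        ,   0.        ,   1.        ]]), 'R': array([[-0.01851332, -0.99981099, -0.00593629],
       [-0.98025059,  0.01931969, -0.19681344],
       [ 0.19689092,  0.00217538, -0.98042299]]), 't': array([-0.09556281,  0.62968045,  1.38158399])}
['read_camera', 'camera_model', 'finish_job', 'get_obs', 'Unreachable', 'nose_length', 'cv2', 'np', 'o', 'k', 'v', 'n', 'im']
```

View pics/side0.png

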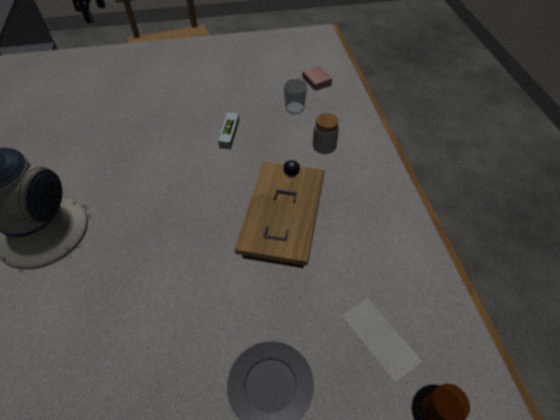

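View pics/top0.png

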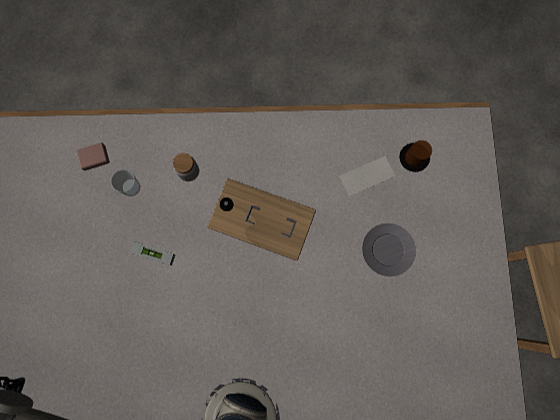

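The board is at side (282,213) and top (262,220), and its knob at side (291,168) and top (226,204). The level is at side (229,129) and top (152,253). I'll enlarge those areas next.

```bash
python3 - <<'E'
import cv2
s=cv2.imread("pics/side0.png");t=cv2.imread("pics/top0.png")
def c(im,x,y,w,h,k,n): 
    import numpy as np
    z=cv2.resize(im[y:y+h,x:x+w],None,fx=k,fy=k,interpolation=cv2.INTER_CUBIC)
    z=np.clip(z*1.6,0,255).astype('uint8')
    for i in range(0,w,10):
        cv2.line(z,(i*k,0),(i*k,6),(0,0,255),1); cv2.putText(z,str(x+i),(i*k,16),0,.35,(0,0,255),1)
    for i in range(0,h,10):
        cv2.line(z,(0,i*k),(6,i*k),(0,0,255),1); cv2.putText(z,str(y+i),(8,i*k+4),0,.35,(0,0,255),1)
    cv2.imwrite(n,z)
c(s,210,105,40,50,12,"pics/c1.png")
c(t,125,235,60,40,12,"pics/c2.png")
c(s,230,150,100,120,5,"pics/c3.png")
c(t,200,170,125,100,6,"pics/c4.png")
E
```

```text
(no output)
```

View pics/c1.png

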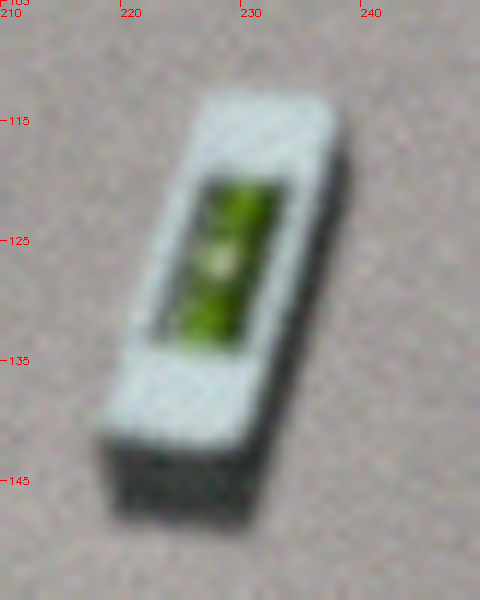

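View pics/c2.png

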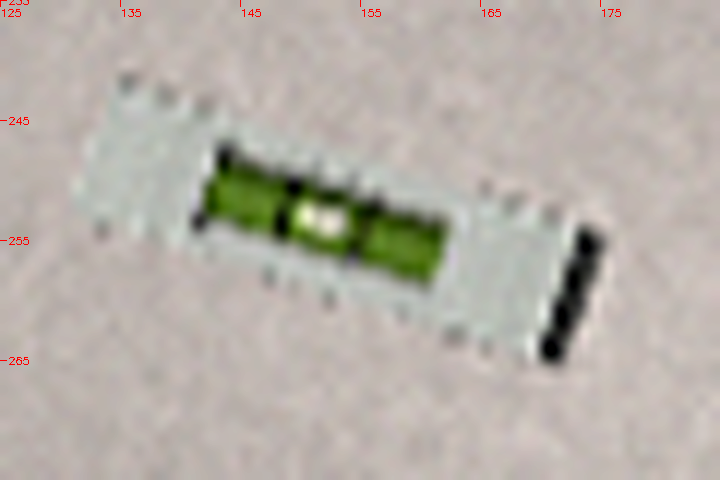

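View pics/c3.png

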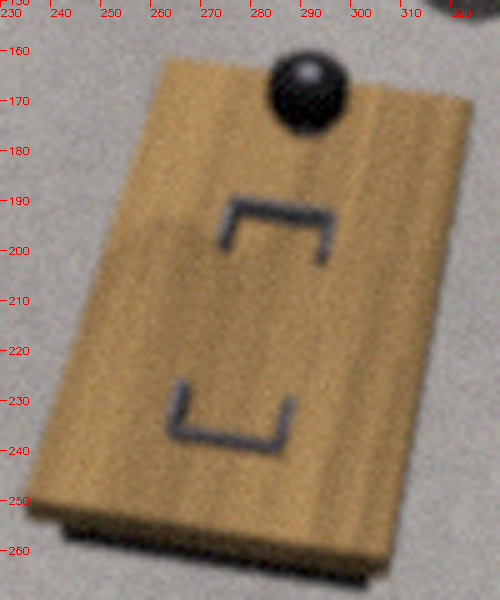

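View pics/c4.png

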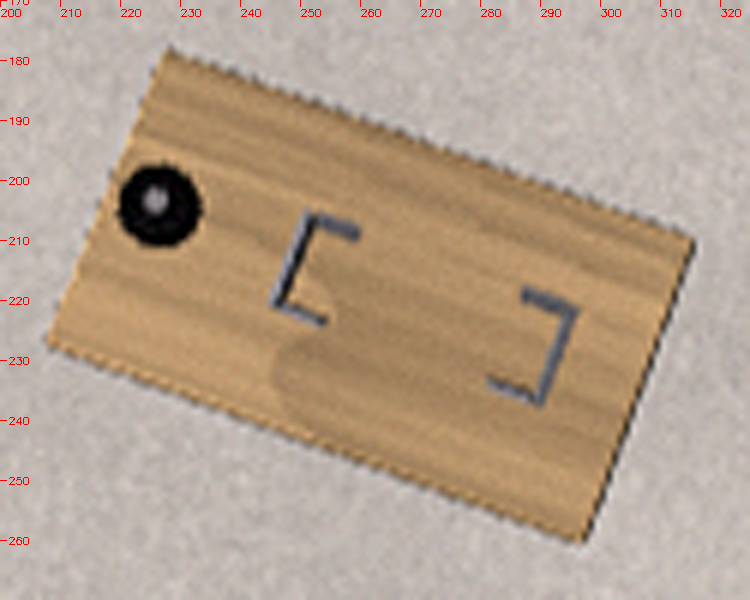

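```bash
cat > h.py <<'E'
import numpy as np,cv2
from workcell import *
C={n:camera_model(n) for n in("side","top")}
P={n:c["mtx"]@np.c_[c["R"],c["t"]] for n,c in C.items()}
def tri(s,t):
    X=cv2.triangulatePoints(P["side"],P["top"],np.array(s,float).T,np.array(t,float).T)
    X=(X[:3]/X[3]).T
    return X
def proj(n,X):
    p=(P[n]@np.c_[np.atleast_2d(X),np.ones(len(np.atleast_2d(X)))].T); return (p[:2]/p[2]).T
def err(X,s,t): return np.hypot(*(proj("side",X)-s).T),np.hypot(*(proj("top",X)-t).T)
def onplane(n,uv,z):
    c=C[n]; d=c["R"].T@np.linalg.inv(c["mtx"])@np.r_[uv,1]; o=-c["R"].T@c["t"]
    return o+d*(z-o[2])/d[2]
E
cat > m1.py <<'E'
from h import *
np.set_printoptions(precision=4,suppress=True)
D={"level":([(226.8,112.9),(237.9,113.1),(230,141.7),(218.6,141)],[(131.25,250.8),(135.4,241.25),(173.2,253.75),(170.4,263.75)]),
"board":([(263,161.6),(324,170),(307.6,261.4),(235.4,250)],[(208.3,227.5),(228.7,178),(315.8,210),(297.5,260.5)]),
"pocket":([(277,190),(296.6,193),(286,240.4),(264,236.6)],[(245.8,220.8),(251.7,205.5),(296.2,221.7),(290,237.2)]),
"knob":([(291.6,167.0)],[(226.7,204.2)])}
for k,(s,t) in D.items():
    s=np.array(s)-.46; t=np.array(t)-.46
    X=tri(s,t); print(k);print(X, *err(X,s,t)); m=X.mean(0)
    print("mean",m, "r",np.hypot(*m[:2]))
    if len(X)==4:
        L=(X[0]+X[1]-X[2]-X[3])/2; W=(X[1]+X[2]-X[0]-X[3])/2
        print("len",np.linalg.norm(L),"wid",np.linalg.norm(W),"yaw",np.degrees(np.arctan2(L[1],L[0])),"tilt mrad",1000*L[2]/np.linalg.norm(L), "yawW",np.degrees(np.arctan2(-W[0],W[1])))
print(nose_length if not callable(nose_length) else nose_length())
E
python3 m1.py
```

```text
level
[[0.5033 0.3376 0.0284]
 [0.5343 0.3249 0.0323]
 [0.4947 0.2062 0.029 ]
 [0.4632 0.2138 0.0304]] [1.9654 1.2624 0.6929 0.8678] [1.5177 0.969  0.504  0.6346]
mean [0.4989 0.2706 0.03  ] r 0.5675538906987734
len 0.1276300227107992 wid 0.03287043823874493 yaw 71.78310720616788 tilt mrad 5.076962967574097 yawW -107.92622292524112
board
[[ 0.5734  0.0952  0.0439]
 [ 0.7299  0.0313  0.047 ]
 [ 0.62   -0.2412  0.0576]
 [ 0.4651 -0.1799  0.0556]] [0.5898 1.1951 0.6116 0.2544] [0.404  0.7909 0.344  0.1496]
mean [ 0.5971 -0.0736  0.051 ] r 0.6016271370671766
len 0.29496352163076806 wid 0.1678584099993334 yaw 68.27491157114628 tilt mrad -37.91392418247308 yawW -111.91074124061504
pocket
[[ 0.5904 -0.0229  0.0572]
 [ 0.6379 -0.0417  0.057 ]
 [ 0.5835 -0.1791  0.0605]
 [ 0.5356 -0.1587  0.06  ]] [0.47   0.7733 0.7485 0.7693] [0.3016 0.4907 0.4374 0.4558]
mean [ 0.5869 -0.1006  0.0587] r 0.59541808813826
len 0.14713487806401346 wid 0.05156905155023833 yaw 68.21046812710242 tilt mrad -21.732941110104758 yawW -112.27412873890775
knob
[[0.6405 0.0349 0.0719]] [0.7412] [0.4904]
mean [0.6405 0.0349 0.0719] r 0.6414251542767081
0.011
```

Sizes, heights and the 145 mm from pocket to knob all agree with the text. I'll roll the tool to line up with the level first.

Call:
move_arm(hand=[100, 100, 100, 100, 100, 100, 100, 100], slide=[[0, 0, 0], [0, 0, 0], [0, 0, 0], [0, 0, 0], [0, 0, 0], [0, 0, 0], [0, 0, 0], [0, 0, 0]], roll=[8.5, 8.5, 8.5, 8.5, 8.5, 8.5, 8.5, 8.5])

```text
t: 0.9
position: [0.168, 0.5758, 0.2416]
tcp_rot: [[-0.094, 0.996, -0.0], [0.996, 0.094, -0.001], [-0.001, -0.0, -1.0]]
contact_force: [0.3, 0.0, -0.0]
grip_width: 0.0854
```

Call:
move_arm(hand=[100, 100, 100, 100, 100, 100, 100, 100], slide=[[0, 0, 0], [0, 0, 0], [0, 0, 0], [-15, 40, 0], [-20, 40, 5], [-20, 40, 10], [-20, 40, 10], [-20, 40, 10]], roll=[8.5, 8.5, 6.9, 0, 0, 0, 0, 0])

```text
t: 1.7
position: [0.3293, 0.4219, 0.2064]
tcp_rot: [[0.311, 0.95, -0.0], [0.95, -0.311, -0.0], [-0.001, -0.0, -1.0]]
contact_force: [-0.2, -0.2, -0.3]
grip_width: 0.0854
```

Call:
move_arm(hand=[100, 100, 100, 100, 100, 100, 100, 100], slide=[[-20, 40, 10], [-20, 40, 10], [-20, 40, 10], [-20, 40, 10], [-15, 25, 5], [-10, 15, 0], [0, 0, 0], [0, 0, 0]], roll=[0, 0, 0, 0, 0, 0, 0, 0])

```text
t: 2.5
position: [0.4856, 0.2613, 0.1619]
tcp_rot: [[0.312, 0.95, -0.001], [0.95, -0.312, 0.0], [-0.0, -0.001, -1.0]]
contact_force: [0.1, 0.7, 0.3]
grip_width: 0.0854
```

Call:
move_arm(hand=[100, 100, 100, 100, 100], slide=[[13, 9.7, 20], [0, 0, 40], [0, 0, 30], [0, 0, 0], [0, 0, 0]], roll=[0, 0, 0, 0, 0])

```text
t: 3.0
position: [0.4983, 0.2715, 0.0727]
tcp_rot: [[0.31, 0.951, -0.001], [0.951, -0.31, -0.0], [-0.0, -0.001, -1.0]]
contact_force: [0.3, 0.1, 0.9]
grip_width: 0.0856
```

```bash
python3 - <<'E'
from h import *
for n,(x,y,w,h) in (("side",(180,80,100,75)),("top",(100,210,100,75))):
    im=read_camera(n)[:,:,::-1]; im=im[y:y+h,x:x+w]
    cv2.imwrite(f"pics/{n}1.png",np.clip(cv2.resize(im,None,fx=7,fy=7,interpolation=2)*1.6,0,255).astype('uint8'))
o=get_obs();print(o["position"],o["contact_force"])
E
```

```text
[0.49983526 0.27170246 0.07504484] [-0.09711595 -0.14522811  0.6663492 ]
```

View pics/side1.png

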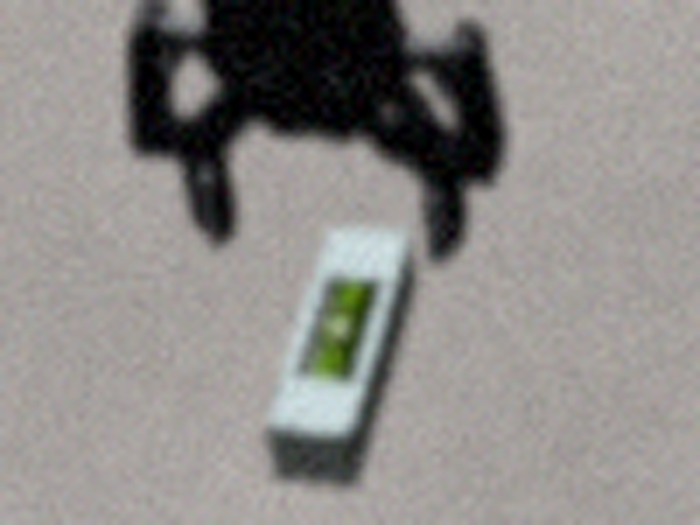

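View pics/top1.png

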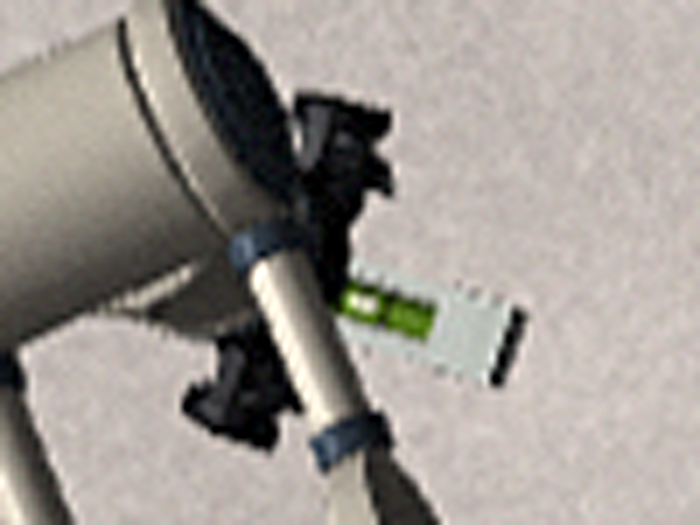

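The fingertips show at side (211,114) and (243,116), on either side of the level. I'll compare them with where they should project.

```bash
python3 - <<'E'
from h import *
p=np.array([.4998,.2717,.075]);y=np.array([.951,-.31,0])
for dz in(-.002,.002): 
  for w in(.0428,.050): print(dz,w,proj("side",np.array([p-y*w-[0,0,dz],p+y*w-[0,0,dz]])))
E
```

```text
-0.002 0.0428 [[213.20510661 111.83978088]
 [242.33795758 114.35235303]]
-0.002 0.05 [[210.7664848  111.62946115]
 [244.80025081 114.5647143 ]]
0.002 0.0428 [[213.38958823 112.93895897]
 [242.44554732 115.44972369]]
0.002 0.05 [[210.95737155 112.72878784]
 [244.9013101  115.66192948]]
```

This agrees to about 1 px, so I'll go down and grip.

Call:
move_arm(hand=[100, 100, 100, 100, 0, 0, 0, 0], slide=[[0, 0, 30], [0, 0, 20], [0, 0, 9], [0, 0, 0], [0, 0, 0], [0, 0, 0], [0, 0, 0], [0, 0, 0]], roll=[0, 0, 0, 0, 0, 0, 0, 0])

```text
t: 3.9
position: [0.4997, 0.2711, 0.0147]
tcp_rot: [[0.312, 0.95, 0.002], [0.95, -0.312, 0.001], [0.002, 0.001, -1.0]]
contact_force: [1.3, -0.4, -2.1]
grip_width: 0.0351
```

Call:
move_arm(hand=[0, 0, 0, 0, 0, 0], slide=[[0, 0, 0], [0, 0, 0], [0, 0, 0], [0, 0, 0], [0, 0, 0], [0, 0, 0]], roll=[0, 0, 0, 0, 0, 0])

```text
t: 4.5
position: [0.4997, 0.271, 0.0147]
tcp_rot: [[0.312, 0.95, 0.002], [0.95, -0.312, 0.001], [0.002, 0.001, -1.0]]
contact_force: [-0.7, 0.8, 4.9]
grip_width: 0.0349
```

Call:
move_arm(hand=[0, 0, 0, 0, 0, 0, 0, 0], slide=[[0, 0, -10], [0, 0, -30], [0, 0, -40], [0, 0, -40], [-20, 15, -5], [-30, 20, 0], [-35, 25, 0], [-35, 25, 0]], roll=[0, 0, 0, 0, 3.6, 0, 0, 0])

```text
t: 5.3
position: [0.5346, 0.1268, 0.138]
tcp_rot: [[0.37, 0.929, -0.001], [0.929, -0.37, -0.0], [-0.001, -0.001, -1.0]]
contact_force: [0.7, -0.4, -3.1]
grip_width: 0.0349
```

Call:
move_arm(hand=[0, 0, 0, 0, 0, 0, 0, 0], slide=[[-35, 25, 0], [-35, 25, 0], [-35, 25, 0], [-35, 25, 0], [-30, 20, 0], [-22, 13, 0], [0, 0, 0], [0, 0, 0]], roll=[0, 0, 0, 0, 0, 0, 0, 0])

```text
t: 6.1
position: [0.5869, -0.0999, 0.1376]
tcp_rot: [[0.372, 0.928, -0.002], [0.928, -0.372, 0.001], [0.0, -0.002, -1.0]]
contact_force: [-0.1, 0.7, -3.4]
grip_width: 0.035
```

```bash
python3 - <<'E'
from h import *
for n,(x,y,w,h) in (("side",(230,150,100,120)),("top",(200,170,125,100))):
    im=read_camera(n)[:,:,::-1]; cv2.imwrite(f"pics/{n}2.png",im); im=im[y:y+h,x:x+w]
    cv2.imwrite(f"pics/{n}2c.png",np.clip(cv2.resize(im,None,fx=5,fy=5,interpolation=2)*1.6,0,255).astype('uint8'))
o=get_obs();print(o["position"],o["tcp_rot"],o["contact_force"],o["grip_width"])
E
```

```text
[ 0.58703673 -0.09866514  0.13797705] [[ 3.70086176e-01  9.28997039e-01 -8.50574053e-04]
 [ 9.28997396e-01 -3.70085765e-01  6.03644747e-04]
 [ 2.45998833e-04 -1.01358166e-03 -9.99999456e-01]] [-0.31920871  0.22242646 -3.17252085] 0.03508840954336256
```

View pics/side2c.png

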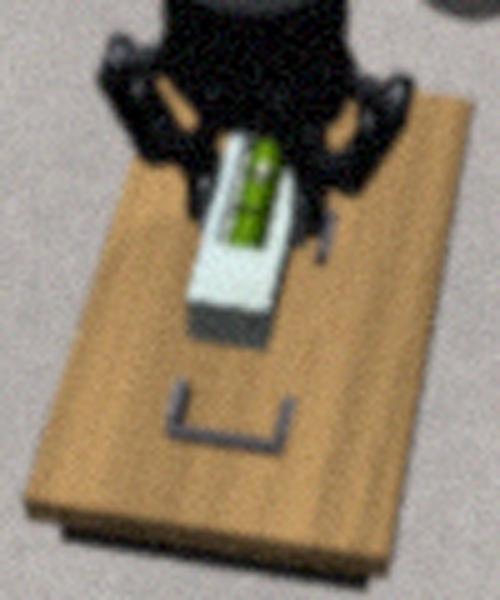

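View pics/top2c.png

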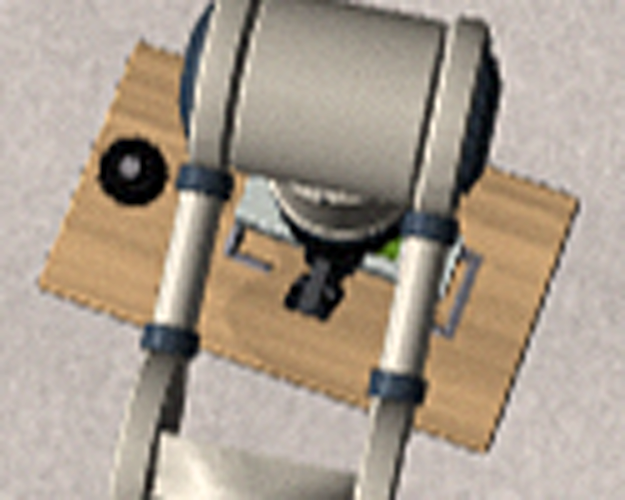

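The level hangs straight in the grip, with its near top edge at side (268,210) to (285,212). I'll compare that with the expected place relative to the pocket.

```bash
python3 - <<'E'
from h import *
p=np.array([.587,-.0995,.1533]);x=np.array([.371,.929,0]);y=np.array([.929,-.371,0])
pr=proj("side",np.array([p-x*.065-y*.018,p-x*.065+y*.018])); print(pr)
print("obs",np.array([(268,210),(285,212.4)])-.46)
# sensitivity
print((proj("side",p+x*.01)-proj("side",p)),(proj("side",p+y*.01)-proj("side",p)))
# pocket bias
s=np.array([(277,190),(296.6,193),(286,240.4),(264,236.6)])-.46;t=np.array([(245.8,220.8),(251.7,205.5),(296.2,221.7),(290,237.2)])-.46
X=tri(s,t);print("bias",s-proj("side",X),t-proj("top",X))
E
```

```text
[[267.16880533 208.74677334]
 [283.64020976 211.27093029]]
obs [[267.54 209.54]
 [284.54 211.94]]
[[ 0.85067426 -3.31302226]] [[4.3935184  0.64748777]]
bias [[-0.45031552  0.13442672]
 [-0.74259561  0.21585506]
 [-0.71634515  0.21690128]
 [-0.73400226  0.23027055]] [[-0.01860264 -0.30099405]
 [-0.01490395 -0.49045612]
 [-0.0322329  -0.43625033]
 [-0.05036406 -0.4530407 ]]
```

Call:
move_arm(hand=[0, 0, 0, 0, 0], slide=[[0, 0, 20], [0, 0, 20], [0, 0, 5], [0, 0, 0], [0, 0, 0]], roll=[0, 0, 0, 0, 0])

```text
t: 6.7
position: [0.5877, -0.099, 0.0944]
tcp_rot: [[0.37, 0.929, 0.001], [0.929, -0.37, -0.0], [0.0, 0.001, -1.0]]
contact_force: [0.5, -0.2, -2.3]
grip_width: 0.0346
```

```bash
cat > crop.py <<'E'
from h import *
import sys
# name cam x y w h k
a=sys.argv[1:]
for i in range(0,len(a),7):
    nm,n=a[i:i+2]; x,y,w,h,k=map(int,a[i+2:i+7])
    N=3 if "avg" in nm else 1
    im=np.mean([read_camera(n).astype(float) for _ in range(N)],0)[:,:,::-1]
    cv2.imwrite(f"pics/{nm}_raw.png",im)
    z=np.clip(cv2.resize(im[y:y+h,x:x+w],None,fx=k,fy=k,interpolation=2)*1.6,0,255).astype('uint8')
    for j in range(0,w,10): u=int((j+.5)*k); cv2.line(z,(u,0),(u,6),(0,0,255),1); cv2.putText(z,str(x+j),(u,16),0,.35,(0,0,255),1)
    for j in range(0,h,10): u=int((j+.5)*k); cv2.line(z,(0,u),(6,u),(0,0,255),1); cv2.putText(z,str(y+j),(8,u+4),0,.35,(0,0,255),1)
    cv2.imwrite(f"pics/{nm}.png",z)
o=get_obs();print(o["t"],o["position"].round(4),o["contact_force"].round(1),round(o["grip_width"],4))
E
python3 crop.py side3avg side 245 170 70 90 8 top3 top 220 180 100 80 7
```

```text
6.9 [ 0.5879 -0.0996  0.0946] [-0.1 -0.7 -3. ] 0.0347[ WARN:0@2.054] global loadsave.cpp:1063 imwrite_ Unsupported depth image for selected encoder is fallbacked to CV_8U.
```

View pics/side3avg.png

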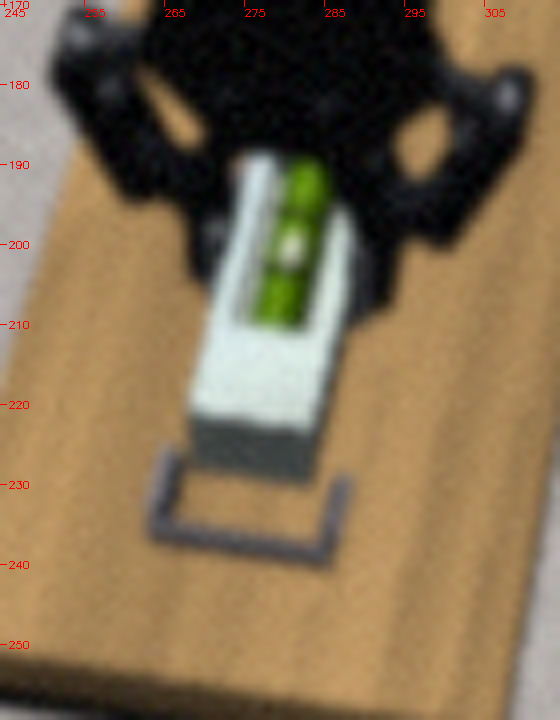

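View pics/top3.png

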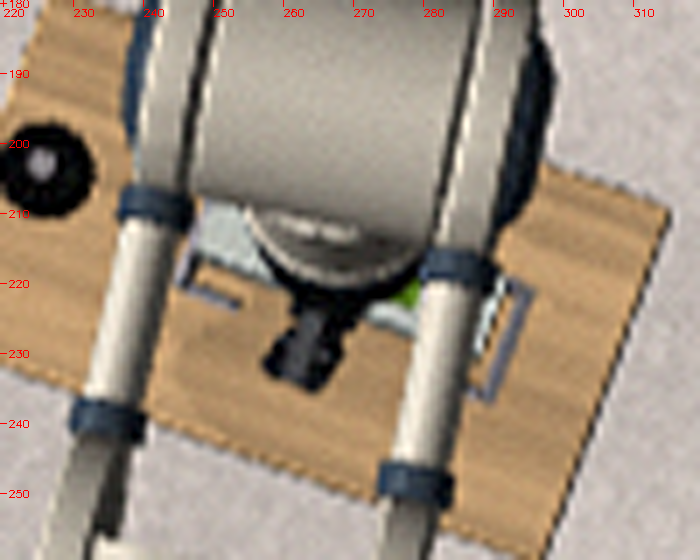

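```bash
python3 - <<'E'
from h import *
x=np.array([.371,.929]);y=np.array([.929,-.371])
b=[onplane("side",p,.080)[:2] for p in [(268.25,227.6),(283.5,229.5)]]
t=[onplane("side",p,.110)[:2] for p in [(268.25,221.3),(283.9,223.2)]]
L1=np.mean(b,0)+x*.065;L2=np.mean(t,0)+x*.065
print("level",L1,L2,"w",np.linalg.norm(b[1]-b[0]),np.linalg.norm(t[1]-t[0]))
for dz in(0,.005):
  q=[onplane("side",np.array(p)-.46,z-dz)[:2] for p,z in zip([(277,190),(296.6,193),(286,240.4),(264,236.6)],[.061,.061,.065,.065])]
  pc=np.mean(q,0); print("pocket",pc,"d1",(pc-L1)@x,(pc-L1)@y,"d2",(pc-L2)@x,(pc-L2)@y)
q=[onplane("top",np.array(p)-.46,z)[:2] for p,z in zip([(245.8,220.8),(251.7,205.5),(296.2,221.7),(290,237.2)],[.061,.061,.065,.065])];print(np.mean(q,0))
# top: level end top edge right end
e=[onplane("top",p,.110)[:2] for p in [(289.6,219.5),]];print(e)
E
```

```text
level [ 0.58755545 -0.09676428] [ 0.58768571 -0.10074085] w 0.03534712213550103 0.03525192473203224
pocket [ 0.58461108 -0.10407342] d1 -0.007882554066434299 -2.363185353984348e-05 d2 -0.004236647843674212 -0.0016199495810323185
pocket [ 0.58529174 -0.10036193] d1 -0.004182050336885087 -0.0007682581296598301 d2 -0.000536144114125001 -0.002364575857152305
[ 0.5874425  -0.10055164]
[array([ 0.58207042, -0.15843896])]
```

```bash
python3 crop.py top4avg top 236 200 68 44 11 2>/dev/null
```

```text
7.05 [ 0.5875 -0.0996  0.0939] [ 0.5 -0.3 -3.5] 0.035
```

View pics/top4avg.png

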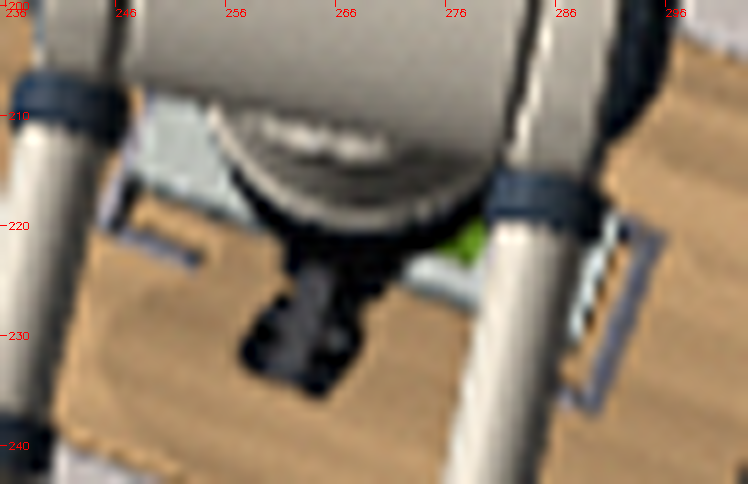

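```bash
python3 - <<'E'
from h import *
x=np.array([.371,.929]);y=np.array([.929,-.371])
f=lambda p,z:onplane("top",p,z)[:2]
pc=np.array([.5874,-.1006])
for z,ps in((.109,[(291.6,219.7),(288.2,229.95),(248.95,208.1),(247.5,215.4)]),(.109,[(247.8,215.7),(279.1,227.2)]),(.065,[(294.6,221.3),(289.6,235.9)]),(.061,[(248.95,208.6),(245.05,220)])):
  for p in ps: print(z,p,((f(p,z)-pc)@x*1000).round(1),((f(p,z)-pc)@y*1000).round(1))
E
```

```text
0.109 (291.6, 219.7) -61.5 18.2
0.109 (288.2, 229.95) -62.7 -14.4
0.109 (248.95, 208.1) 70.8 6.2
0.109 (247.5, 215.4) 66.7 -16.1
0.109 (247.8, 215.7) 65.6 -16.7
0.109 (279.1, 227.2) -34.5 -16.2
0.065 (294.6, 221.3) -70.6 24.5
0.065 (289.6, 235.9) -72.0 -23.5
0.061 (248.95, 208.6) 76.2 12.8
0.061 (245.05, 220) 74.4 -25.0
```

Call:
move_arm(hand=[0, 0, 0, 0, 0, 0], slide=[[-1.5, -1.5, 0], [0, 0, 6], [0, 0, 6], [0, 0, 6], [0, 0, 3], [0, 0, 0]], roll=[0, 0, 0, 0, 0, 0])

```text
t: 7.65
position: [0.5848, -0.1002, 0.0711]
tcp_rot: [[0.371, 0.929, -0.002], [0.929, -0.371, 0.0], [-0.0, -0.002, -1.0]]
contact_force: [0.2, 0.3, -2.8]
grip_width: 0.0347
```

```bash
python3 crop.py side5avg side 245 170 70 90 8 top5avg top 236 200 68 44 11 2>/dev/null
```

```text
7.95 [ 0.5856 -0.1004  0.0727] [-0.2 -0.1 -2.4] 0.035
```

View pics/side5avg.png

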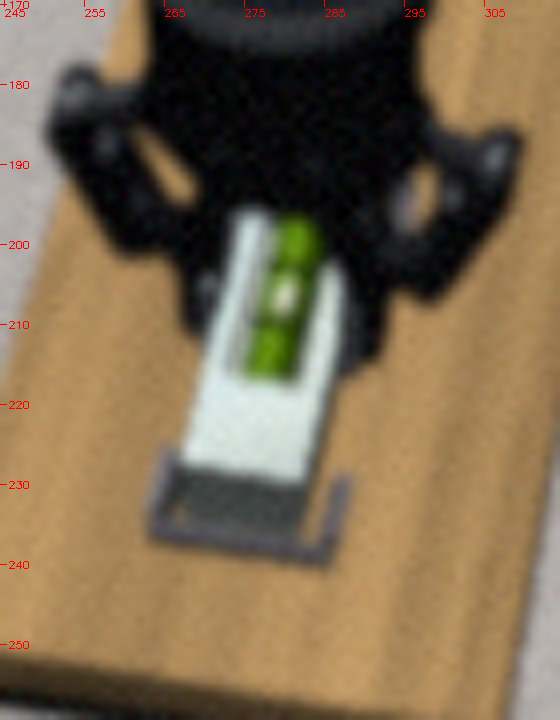

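View pics/top5avg.png

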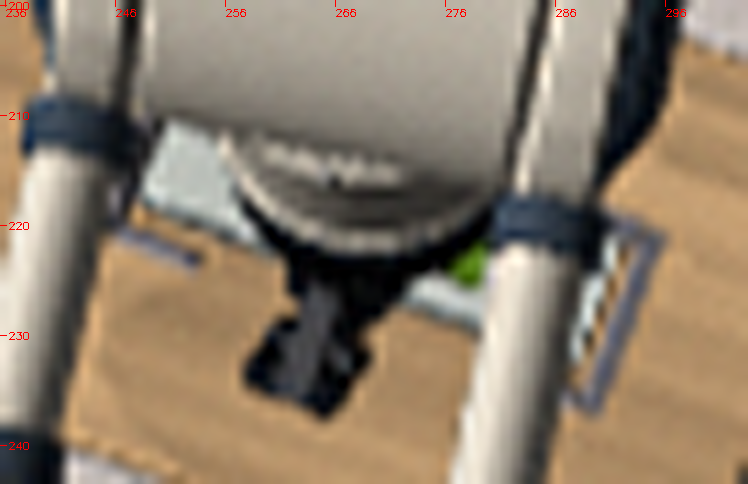

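```bash
python3 - <<'E'
from h import *
x=np.array([.371,.929]);y=np.array([.929,-.371])
g=lambda a,b:(236+a/11-.5,200+b/11-.5)
pc=np.array([.5874,-.1006])
for z,ps in((.087,[g(612,245),g(578,355),g(165,120),g(142,200)]),(.087,[g(142,200),g(475,328)]),(.065,[g(648,240),g(593,405)]),(.061,[g(106,225),g(148,112)])):
  for p in ps: print(z,((onplane("top",p,z)[:2]-pc)@x*1000).round(1),((onplane("top",p,z)[:2]-pc)@y*1000).round(1))
E
```

```text
0.087 -61.8 15.6
0.087 -63.6 -16.4
0.087 66.5 4.9
0.087 64.3 -18.4
0.087 64.3 -18.4
0.087 -34.5 -19.4
0.065 -70.1 24.3
0.065 -71.9 -24.9
0.061 74.2 -24.8
0.061 74.9 9.6
```

Centred to within 1 mm. I'll lower until it touches.

Call:
move_arm(hand=[0, 0, 0, 0], slide=[[0, 0.3, 1], [0, 0, 1], [0, 0, 0], [0, 0, 0]], roll=[0, 0, 0, 0])

```text
t: 8.35
position: [0.5856, -0.1004, 0.0702]
tcp_rot: [[0.371, 0.929, -0.0], [0.929, -0.371, 0.0], [-0.0, -0.0, -1.0]]
contact_force: [-0.2, 0.6, -4.1]
grip_width: 0.0351
```

Call:
move_arm(hand=[0, 0, 0], slide=[[0, 0, 1], [0, 0, 0], [0, 0, 0]], roll=[0, 0, 0])

```text
t: 8.65
position: [0.5857, -0.1005, 0.0695]
tcp_rot: [[0.371, 0.929, 0.0], [0.929, -0.371, -0.0], [-0.0, 0.0, -1.0]]
contact_force: [0.1, -0.3, -2.0]
grip_width: 0.0351
```

Call:
move_arm(hand=[0, 0, 0], slide=[[0, 0, 1], [0, 0, 0], [0, 0, 0]], roll=[0, 0, 0])

```text
t: 8.95
position: [0.5858, -0.1004, 0.0687]
tcp_rot: [[0.371, 0.929, 0.001], [0.929, -0.371, -0.0], [0.0, 0.001, -1.0]]
contact_force: [-0.5, 1.1, 0.3]
grip_width: 0.0349
```

Call:
move_arm(hand=[0, 0, 0], slide=[[0, 0, 1], [0, 0, 0], [0, 0, 0]], roll=[0, 0, 0])

```text
t: 9.25
position: [0.5858, -0.1004, 0.0678]
tcp_rot: [[0.371, 0.929, 0.001], [0.929, -0.371, -0.0], [0.0, 0.001, -1.0]]
contact_force: [-0.2, 1.4, 3.0]
grip_width: 0.035
```

Call:
move_arm(hand=[0, 0, 0], slide=[[0, 0, 0.7], [0, 0, 0], [0, 0, 0]], roll=[0, 0, 0])

```text
t: 9.55
position: [0.5859, -0.1004, 0.0671]
tcp_rot: [[0.371, 0.929, 0.001], [0.929, -0.371, -0.0], [0.0, 0.001, -1.0]]
contact_force: [0.3, 2.0, 5.2]
grip_width: 0.0352
```

Call:
move_arm(hand=[55, 70, 90, 100, 100, 100, 100], slide=[[0, 0, 0], [0, 0, 0], [0, 0, 0], [0, 0, 0], [0, 0, -10], [0, 0, -40], [0, 0, -40]], roll=[0, 0, 0, 0, 0, 0, 0])

```text
t: 10.25
position: [0.5849, -0.1003, 0.157]
tcp_rot: [[0.371, 0.929, -0.003], [0.929, -0.371, 0.001], [-0.0, -0.003, -1.0]]
contact_force: [0.5, -1.3, 0.2]
grip_width: 0.0855
```

Call:
move_arm(hand=[100, 100, 100, 100, 100, 100, 100, 100], slide=[[30, -20, 0], [40, -30, 0], [40, -30, 0], [0, -40, 0], [0, -40, 0], [0, -40, 0], [0, 0, 0], [0, 0, 0]], roll=[0, -8, -8, -8, -8, -8, -8, -8])

```text
t: 11.05
position: [0.4257, 0.0244, 0.1579]
tcp_rot: [[-0.567, 0.823, 0.003], [0.823, 0.567, -0.0], [-0.002, 0.002, -1.0]]
contact_force: [1.0, -0.1, -0.5]
grip_width: 0.0853
```

```bash
python3 crop.py side6avg side 245 150 70 100 8 top6avg top 210 180 90 60 10 2>/dev/null
```

```text
11.35 [0.4266 0.0244 0.1568] [1.3 0.6 0.5] 0.0854
```

View pics/side6avg.png

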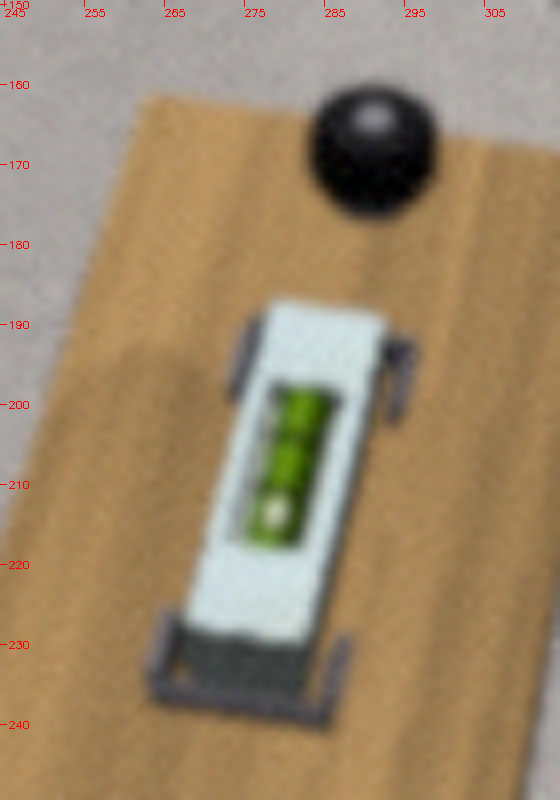

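View pics/top6avg.png

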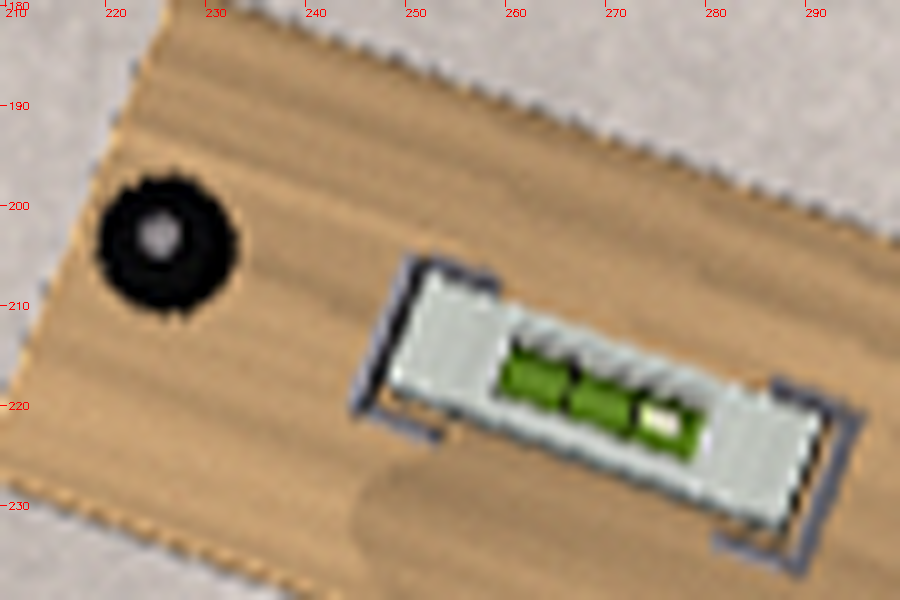

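The level is seated in the pocket. Its bubble is near the limit towards the fixed end: top (275.7,221.3), about 18 mm off, which makes about 32 mrad and needs about 3 rad. I'll check the knob next.

```bash
python3 - <<'E'
from h import *
X=tri([(291.4,163.9)],[(225.5,203)]);print(X,err(X,[(291.4,163.9)],[(225.5,203)]))
k=np.array([.640,.0347])
for z in(.0815,.058): print(proj("side",[*k,z]),proj("top",[*k,z]))
im=cv2.imread("pics/top6avg_raw.png").astype(float)[190:220,210:240].max(2)
m=(im<45);ys,xs=np.nonzero(m);print("top dark centroid",xs.mean()+210,ys.mean()+190,m.sum())
im=cv2.imread("pics/side6avg_raw.png").astype(float)[155:182,278:305].max(2)
m=(im<45);ys,xs=np.nonzero(m);print("side dark bbox",xs.min()+278,xs.max()+278,ys.min()+155,ys.max()+155)
o=get_obs();print(o["joint_positions"])
E
```

```text
[[0.64120249 0.03634944 0.08013183]] (array([0.6988468]), array([0.46261566]))
[[291.75437251 163.85367756]] [[226.00025772 203.74299936]]
[[291.59783173 170.08995383]] [[226.78166162 205.2913262 ]]
top dark centroid 226.3053435114504 204.05343511450383 131
side dark bbox 284 298 162 176
[-1.28729391e+00 -2.21880985e+01  1.03933322e+02 -7.70264320e-05
  9.82544234e+01 -3.53690109e+01]
```

Call:
move_arm(hand=[100, 100, 100, 100, 100, 100, 100, 100], slide=[[0, 0, 0], [0, 0, 0], [0, 0, 0], [0, 0, 0], [0, 0, 0], [0, 0, 0], [0, 0, 0], [-30, 0, 0]], roll=[-8.4, -8.4, -8.4, -8.3, -8.3, -8.3, -8.3, 0])

```text
t: 12.15
position: [0.4555, 0.0258, 0.1571]
tcp_rot: [[-0.999, -0.048, -0.0], [-0.048, 0.999, -0.0], [0.0, -0.0, -1.0]]
contact_force: [1.2, 0.7, 0.1]
grip_width: 0.0854
```

Call:
move_arm(hand=[100, 100, 100, 100, 100, 100, 100], slide=[[-40, 0, 0], [-40, 0, 0], [-40, 0, 0], [-40, 0, 0], [-24, 0, 0], [0, 0, 0], [0, 0, 0]], roll=[0, 0, 0, 0, 0, 0, 0])

```text
t: 12.85
position: [0.6401, 0.0343, 0.1554]
tcp_rot: [[-0.999, -0.045, -0.002], [-0.045, 0.999, -0.0], [0.002, 0.0, -1.0]]
contact_force: [-0.7, 0.0, 0.1]
grip_width: 0.0856
```

Call:
move_arm(hand=[100, 100, 100, 100, 100, 100], slide=[[0, 0.5, 30], [0, 0, 30], [0, 0, 20], [0, 0, 12], [0, 0, 0], [0, 0, 0]], roll=[0, 0, 0, 0, 0, 0])

```text
t: 13.45
position: [0.6403, 0.0348, 0.0659]
tcp_rot: [[-0.999, -0.046, 0.001], [-0.046, 0.999, -0.0], [-0.001, -0.0, -1.0]]
contact_force: [-0.5, -0.2, 0.7]
grip_width: 0.0855
```

Call:
move_arm(hand=[0, 0, 0, 0, 0, 0, 0, 0], slide=[[0, 0, 0], [0, 0, 0], [0, 0, 0], [0, 0, 0], [0, 0, 0], [0, 0, 0], [0, 0, 0], [0, 0, 0]], roll=[0, 0, 0, 0, 0, 0, 0, 0])

```text
t: 14.25
position: [0.6405, 0.0351, 0.0649]
tcp_rot: [[-0.999, -0.046, 0.001], [-0.046, 0.999, 0.001], [-0.001, 0.0, -1.0]]
contact_force: [0.3, 3.4, 2.9]
grip_width: 0.0381
```

Call:
move_arm(hand=[0, 0, 0, 0, 0, 0, 0, 0], slide=[[0, 0, -0.2], [0, 0, -0.3], [0, 0, -0.35], [0, 0, -0.35], [0, 0, -0.35], [0, 0, -0.35], [0, 0, -0.35], [0, 0, 0]], roll=[4, 6, 8, 8, 8, 8, 8, 0])

```text
t: 15.05
position: [0.6402, 0.0343, 0.067]
tcp_rot: [[-0.676, 0.737, 0.0], [0.737, 0.676, -0.001], [-0.001, -0.0, -1.0]]
contact_force: [-0.4, 1.3, 2.5]
grip_width: 0.0384
```

```bash
python3 crop.py side7avg side 245 150 70 100 8 top7avg top 210 180 90 60 10 2>/dev/null
```

```text
15.35 [0.6402 0.0344 0.0668] [ 0.3 -0.3  3.1] 0.038
```

View pics/side7avg.png

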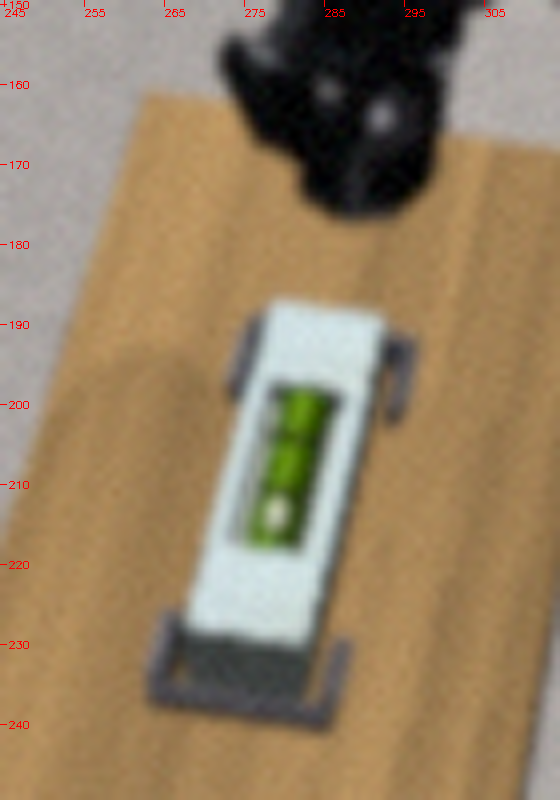

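View pics/top7avg.png

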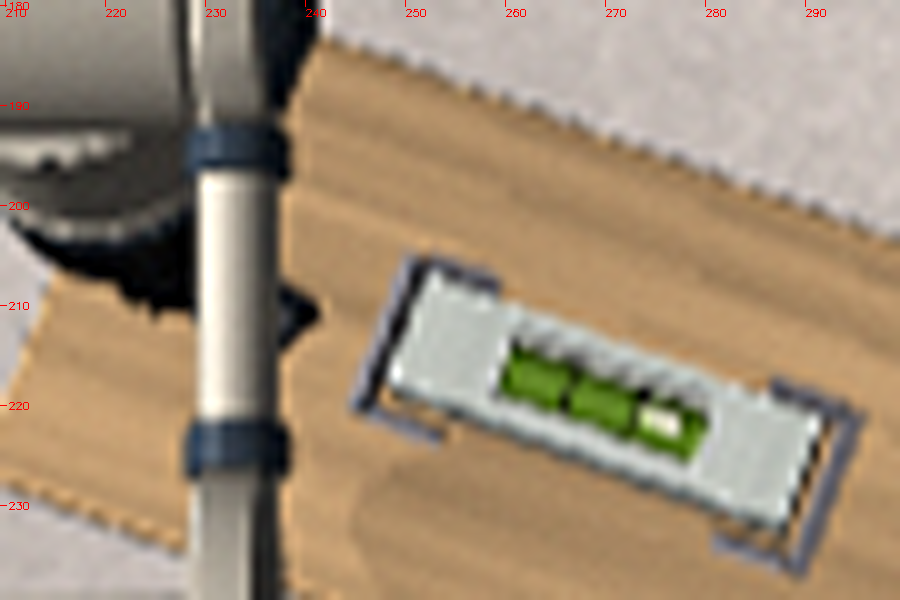

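The top view is clear while gripping. The bubble has barely moved after 50° of turn, so I'll write a profile measure, wait for it to settle and read again.

Call:
move_arm(hand=[0, 0, 0, 0, 0, 0], slide=[[0, 0, 0], [0, 0, 0], [0, 0, 0], [0, 0, 0], [0, 0, 0], [0, 0, 0]], roll=[0, 0, 0, 0, 0, 0])

```text
t: 15.95
position: [0.6401, 0.0345, 0.0668]
tcp_rot: [[-0.677, 0.736, -0.0], [0.736, 0.677, -0.0], [-0.0, -0.001, -1.0]]
contact_force: [0.6, -3.2, 2.2]
grip_width: 0.0381
```

```bash
cat > bub.py <<'E'
from h import *
import sys
def bubble(im,cam="top",c=(.5858,-.1004,.0835)):
    # sample vial strip along level axis; s mm along +x(world knob dir)
    x=np.array([.371,.929,0]);y=np.array([.929,-.371,0]); s=np.arange(-60,60.1,.5); 
    acc=[]
    for v in np.arange(-5,5.1,1.):
        p=proj(cam,np.array(c)+np.outer(s,x)/1e3+v*y/1e3).astype(np.float32)
        acc.append(cv2.remap(im.astype(np.float32),p[None,:,0],p[None,:,1],cv2.INTER_CUBIC)[0])
    A=np.mean(acc,0) # rgb
    return s,A
if __name__=="__main__":
    a=sys.argv[1]
    if a=="new": im=np.mean([read_camera("top").astype(float) for _ in range(3)],0)
    else: im=cv2.imread(a)[:,:,::-1].astype(float)
    s,A=bubble(im)
    w=np.clip(A[:,2]-.25*A[:,1]-8,0,None)
    m=abs(s)<38
    for q in range(0,len(s),4): print(s[q],A[q].round(0).astype(int).tolist())
E
python3 bub.py pics/top6avg_raw.png >a; python3 bub.py pics/top7avg_raw.png >b; python3 bub.py new >c; paste a b c; python3 -c "
from workcell import *;print(get_obs()['contact_force'],get_obs()['moment'],get_obs()['grip_width'])"
```

```text
-60.0 [125, 129, 126]	-60.0 [127, 131, 128]	-60.0 [126, 131, 129]
-58.0 [124, 126, 123]	-58.0 [123, 127, 122]	-58.0 [122, 127, 122]
-56.0 [118, 121, 117]	-56.0 [118, 121, 117]	-56.0 [118, 121, 116]
-54.0 [116, 119, 114]	-54.0 [115, 119, 114]	-54.0 [117, 119, 115]
-52.0 [116, 119, 115]	-52.0 [115, 118, 114]	-52.0 [116, 119, 115]
-50.0 [118, 120, 117]	-50.0 [118, 120, 116]	-50.0 [117, 121, 117]
-48.0 [120, 124, 119]	-48.0 [121, 124, 120]	-48.0 [120, 122, 118]
-46.0 [120, 123, 118]	-46.0 [120, 124, 120]	-46.0 [120, 123, 118]
-44.0 [118, 121, 117]	-44.0 [119, 122, 118]	-44.0 [119, 122, 117]
-42.0 [120, 123, 118]	-42.0 [120, 123, 119]	-42.0 [120, 123, 119]
-40.0 [123, 125, 121]	-40.0 [122, 125, 121]	-40.0 [123, 126, 122]
-38.0 [121, 124, 120]	-38.0 [120, 124, 120]	-38.0 [121, 124, 120]
-36.0 [118, 121, 118]	-36.0 [121, 123, 120]	-36.0 [120, 122, 119]
-34.0 [124, 124, 126]	-34.0 [125, 126, 127]	-34.0 [126, 127, 127]
-32.0 [130, 132, 131]	-32.0 [114, 119, 110]	-32.0 [118, 123, 113]
-30.0 [104, 115, 88]	-30.0 [83, 97, 59]	-30.0 [86, 100, 64]
-28.0 [61, 82, 28]	-28.0 [55, 77, 18]	-28.0 [56, 7
[... 1925 characters left out ...]
[116, 119, 115]	42.0 [117, 120, 116]
44.0 [115, 117, 113]	44.0 [116, 119, 115]	44.0 [115, 118, 114]
46.0 [117, 120, 116]	46.0 [117, 120, 116]	46.0 [117, 120, 115]
48.0 [119, 122, 118]	48.0 [119, 122, 117]	48.0 [120, 123, 118]
50.0 [119, 122, 118]	50.0 [119, 122, 118]	50.0 [120, 123, 118]
52.0 [118, 121, 117]	52.0 [119, 122, 117]	52.0 [119, 122, 118]
54.0 [118, 121, 117]	54.0 [119, 122, 117]	54.0 [120, 123, 119]
56.0 [121, 123, 120]	56.0 [121, 124, 120]	56.0 [122, 125, 120]
58.0 [122, 124, 120]	58.0 [122, 124, 120]	58.0 [121, 124, 119]
60.0 [120, 123, 118]	60.0 [120, 123, 118]	60.0 [120, 124, 119]
[-0.24572403 -2.9435018   2.60064955] [-0.75571074 -0.15228024  0.09727601] 0.038147080553120626
```

```bash
python3 - <<'E'
from h import *
def g(f): return cv2.imread(f)[:,:,1].astype(np.float32)
new=np.mean([read_camera("side").astype(float) for _ in range(3)],0)[:,:,::-1]; cv2.imwrite("pics/side8avg_raw.png",new.round().astype('uint8'))
a=g("pics/side6avg_raw.png")
for f in("side7avg","side8avg"):
  b=g(f"pics/{f}_raw.png")
  for nm,(x,y,w,h) in {"farcornerL":(252,155,16,30),"level far":(270,183,28,24),"level near":(262,222,28,20),"near board":(236,242,60,26),"cornerR":(305,165,24,30)}.items():
    print(f,nm,cv2.phaseCorrelate(a[y:y+h,x:x+w],b[y:y+h,x:x+w],cv2.createHanningWindow((w,h),cv2.CV_32F)))
E
```

```text
side7avg farcornerL ((-0.23031509955673535, 0.009040627894947306), 1.1440017518897851)
side7avg level far ((0.25355549936631583, 0.20704336546040736), 0.8260177426040173)
side7avg level near ((-0.15496002800946584, 0.3260382512011333), 0.8065085538228353)
side7avg near board ((-0.25493710923884194, 0.5432028979879675), 1.1071732780079784)
side7avg cornerR ((0.02444766594499903, 0.19051574897757284), 1.0328653544187545)
side8avg farcornerL ((-3.832249227182084, 6.373208623093003), 0.30824568221966425)
side8avg level far ((0.18421330243159773, 0.19879218792624798), 0.8691196676757601)
side8avg level near ((-0.30319236825492446, 0.4169185253017904), 0.8584344410896301)
side8avg near board ((-0.2038298336928115, 0.5817221209502943), 1.0331737480045837)
side8avg cornerR ((6.319778918924777, -1.8544529739079323), -0.19830253720283508)
```

Call:
move_arm(hand=[0, 0, 0, 0, 0, 0, 0, 0], slide=[[0, 0, -0.2], [0, 0, -0.3], [0, 0, -0.35], [0, 0, -0.35], [0, 0, -0.35], [0, 0, -0.35], [0, 0, 0], [0, 0, 0]], roll=[4, 6, 8, 8, 8, 8, 0, 0])

```text
t: 17.05
position: [0.6398, 0.034, 0.0684]
tcp_rot: [[-0.01, 1.0, -0.001], [1.0, 0.01, -0.001], [-0.001, -0.001, -1.0]]
contact_force: [-1.8, -4.8, 1.9]
grip_width: 0.0383
```

Call:
move_arm(hand=[0, 0, 0, 0, 0, 0], slide=[[0, 0, 0], [0, 0, 0], [0, 0, 0], [0, 0, 0], [0, 0, 0], [0, 0, 0]], roll=[0, 0, 0, 0, 0, 0])

```text
t: 17.65
position: [0.6398, 0.034, 0.0685]
tcp_rot: [[-0.01, 1.0, -0.001], [1.0, 0.01, -0.001], [-0.001, -0.001, -1.0]]
contact_force: [-1.5, -5.3, 2.1]
grip_width: 0.0381
```

```bash
python3 crop.py side9avg side 245 150 70 100 6 top9avg top 210 180 90 60 8 2>/dev/null; python3 bub.py pics/top9avg_raw.png | awk '$1>-34 && $1<36'; python3 - <<'E'
from h import *
def g(f): return cv2.imread(f)[:,:,1].astype(np.float32)
a=g("pics/side6avg_raw.png")
for f in("side7avg","side9avg"):
  b=g(f"pics/{f}_raw.png")
  for nm,(x,y,w,h) in {"table":(150,200,60,60),"plate":(225,340,90,70),"level far":(270,183,28,24),"level near":(262,222,28,20),"near board":(236,242,60,26),"cornerR":(305,165,24,30)}.items():
    print(f,nm,cv2.phaseCorrelate(a[y:y+h,x:x+w],b[y:y+h,x:x+w],cv2.createHanningWindow((w,h),cv2.CV_32F)))
E
```

```text
17.95 [0.6398 0.034  0.0685] [-2.2 -5.1  1.7] 0.0383
-32.0 [115, 119, 110]
-30.0 [74, 88, 54]
-28.0 [48, 70, 14]
-26.0 [51, 74, 12]
-24.0 [52, 75, 14]
-22.0 [47, 67, 15]
-20.0 [66, 79, 38]
-18.0 [95, 104, 68]
-16.0 [104, 113, 78]
-14.0 [109, 118, 85]
-12.0 [101, 106, 82]
-10.0 [63, 68, 49]
-8.0 [41, 55, 20]
-6.0 [49, 71, 14]
-4.0 [54, 77, 16]
-2.0 [54, 77, 17]
0.0 [54, 76, 20]
2.0 [55, 76, 19]
4.0 [54, 76, 17]
6.0 [55, 78, 18]
8.0 [58, 82, 21]
10.0 [51, 70, 20]
12.0 [29, 40, 11]
14.0 [34, 48, 11]
16.0 [53, 75, 18]
18.0 [57, 79, 20]
20.0 [54, 76, 18]
22.0 [53, 75, 17]
24.0 [53, 76, 17]
26.0 [54, 76, 19]
28.0 [55, 77, 18]
30.0 [45, 70, 5]
32.0 [40, 59, 12]
34.0 [86, 91, 80]
side7avg table ((-0.21019764425937382, 0.14518275752657317), 1.0122366769446267)
side7avg plate ((-0.06385592015921304, -0.08540581842223105), 1.0683157058409702)
side7avg level far ((0.25355549936631583, 0.20704336546040736), 0.8260177426040173)
side7avg level near ((-0.15496002800946584, 0.3260382512011333), 0.8065085538228353)
side7avg near board ((-0.25493710923884194, 0.5432028979879675), 1.1071732780079784)
side7avg cornerR ((0.02444766594499903, 0.19051574897757284), 1.0328653544187545)
side9avg table ((-0.10911425919664097, -0.16670632346236047), 0.3274640350871616)
side9avg plate ((0.11460083929757303, -0.12212647539279686), 1.08045757641027)
side9avg level far ((0.02342116110773773, -0.09369922550361132), 0.9041325820816888)
side9avg level near ((0.09992211684132535, 0.3656566994437007), 0.8373107846577962)
side9avg near board ((-0.13108716091005945, 0.5229082714383058), 1.0001089814268513)
side9avg cornerR ((-0.5322576770923959, -0.21615882695826372), 0.3013008594512939)
```

View pics/side9avg.png

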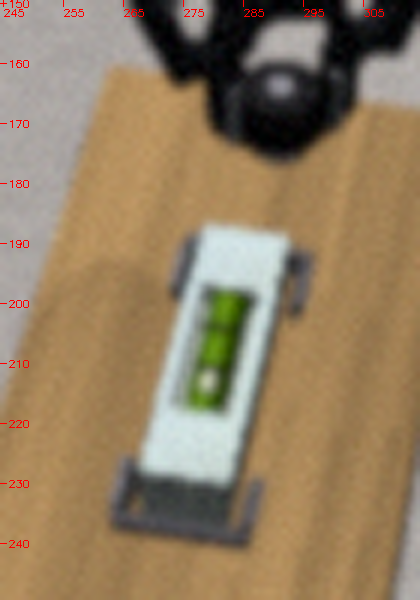

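The bubble is now moving the right way, about 3 mm back, so the turn works and it was at its limit before. A 5 N side force is building, so I'll ease it while turning on.

Call:
move_arm(hand=[0, 0, 0, 0, 0, 0, 0, 0], slide=[[-0.6, 0, -0.3], [0, 0, -0.4], [0, 0, -0.4], [0, 0, -0.4], [0, 0, -0.4], [0, 0, -0.4], [0, 0, 0], [0, 0, 0]], roll=[5, 8, 8, 8, 8, 5, 0, 0])

```text
t: 18.75
position: [0.6398, 0.0333, 0.0708]
tcp_rot: [[0.661, 0.75, -0.001], [0.75, -0.661, -0.002], [-0.002, 0.0, -1.0]]
contact_force: [-2.0, -5.6, 3.0]
grip_width: 0.0376
```

Call:
move_arm(hand=[0, 0, 0, 0, 0, 0, 0, 0], slide=[[0, 0, 0], [0, 0, 0], [0, 0, 0], [0, 0, 0], [0, 0, 0], [0, 0, 0], [0, 0, 0], [0, 0, 0]], roll=[0, 0, 0, 0, 0, 0, 0, 0])

```text
t: 19.55
position: [0.6398, 0.0333, 0.0708]
tcp_rot: [[0.661, 0.75, -0.001], [0.75, -0.661, -0.002], [-0.002, 0.0, -1.0]]
contact_force: [-2.1, -5.6, 1.7]
grip_width: 0.0378
```

```bash
python3 crop.py top10avg top 210 180 90 60 8 2>/dev/null; python3 bub.py pics/top10avg_raw.png | awk '$1>-34 && $1<36'
```

```text
19.7 [0.6397 0.0333 0.0708] [-3.1 -4.5  1.9] 0.0384
-32.0 [122, 127, 116]
-30.0 [82, 97, 57]
-28.0 [55, 76, 20]
-26.0 [51, 74, 15]
-24.0 [53, 75, 16]
-22.0 [54, 76, 17]
-20.0 [54, 76, 18]
-18.0 [51, 75, 16]
-16.0 [59, 78, 27]
-14.0 [86, 97, 57]
-12.0 [86, 91, 65]
-10.0 [56, 56, 46]
-8.0 [70, 75, 55]
-6.0 [115, 123, 90]
-4.0 [104, 116, 75]
-2.0 [61, 81, 29]
0.0 [50, 73, 16]
2.0 [51, 74, 15]
4.0 [53, 76, 18]
6.0 [57, 80, 21]
8.0 [57, 80, 22]
10.0 [37, 51, 13]
12.0 [25, 34, 8]
14.0 [44, 62, 14]
16.0 [57, 80, 20]
18.0 [56, 78, 20]
20.0 [56, 79, 19]
22.0 [58, 81, 20]
24.0 [54, 76, 17]
26.0 [54, 76, 19]
28.0 [55, 78, 18]
30.0 [43, 65, 5]
32.0 [45, 60, 20]
34.0 [98, 101, 92]
```

View pics/top10avg.png

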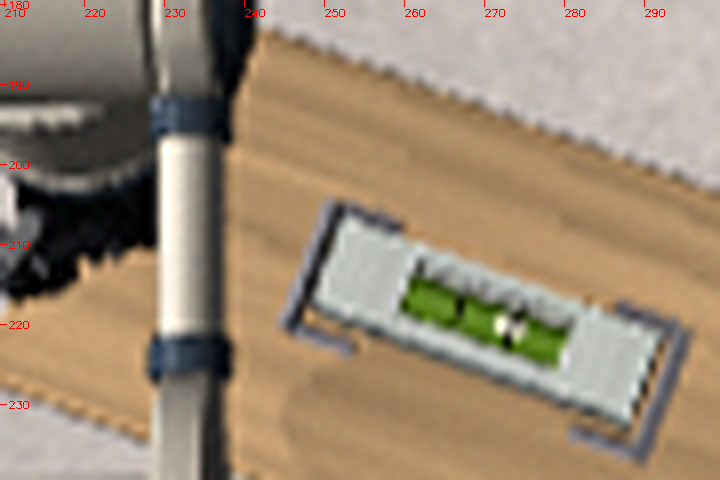

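Now the bubble centre is about 11 mm off, spanning -15.5 to -2.5 with the middle at +2. That means about 1.9 rad more, so I'll turn on by 70°, then regrasp.

Call:
move_arm(hand=[0, 0, 0, 0, 0, 0, 0, 0], slide=[[-0.3, 0.3, -0.3], [-0.3, 0.3, -0.35], [0, 0, -0.35], [0, 0, -0.35], [0, 0, -0.35], [0, 0, -0.35], [0, 0, -0.35], [0, 0, -0.35]], roll=[5, 8, 8, 8, 8, 8, 8, 8])

```text
t: 20.5
position: [0.6395, 0.033, 0.0738]
tcp_rot: [[0.976, -0.219, -0.002], [-0.219, -0.976, -0.001], [-0.001, 0.002, -1.0]]
contact_force: [-0.9, -1.9, 3.6]
grip_width: 0.0381
```

Call:
move_arm(hand=[0, 0, 0, 0, 0, 0, 0, 0], slide=[[0, 0, -0.35], [0, 0, 0], [0, 0, 0], [0, 0, 0], [0, 0, 0], [0, 0, 0], [0, 0, 0], [0, 0, 0]], roll=[8, 0, 0, 0, 0, 0, 0, 0])

```text
t: 21.3
position: [0.6398, 0.033, 0.0739]
tcp_rot: [[0.938, -0.347, -0.001], [-0.347, -0.938, -0.001], [-0.001, 0.001, -1.0]]
contact_force: [-4.1, -4.1, 4.5]
grip_width: 0.0382
```

```bash
python3 crop.py top11avg top 210 180 90 60 8 2>/dev/null; python3 bub.py pics/top11avg_raw.png | awk '$1>-34 && $1<36'
```

```text
21.45 [0.6398 0.033  0.0739] [-2.7 -4.1  4.2] 0.0379
-32.0 [98, 109, 81]
-30.0 [61, 82, 29]
-28.0 [48, 71, 12]
-26.0 [51, 73, 15]
-24.0 [53, 75, 17]
-22.0 [54, 76, 18]
-20.0 [54, 76, 19]
-18.0 [56, 77, 22]
-16.0 [58, 81, 22]
-14.0 [55, 78, 19]
-12.0 [36, 52, 11]
-10.0 [26, 37, 7]
-8.0 [47, 60, 21]
-6.0 [88, 99, 62]
-4.0 [107, 114, 84]
-2.0 [101, 108, 77]
0.0 [105, 112, 82]
2.0 [108, 117, 83]
4.0 [82, 99, 51]
6.0 [59, 81, 23]
8.0 [48, 69, 16]
10.0 [38, 52, 13]
12.0 [40, 55, 14]
14.0 [50, 70, 17]
16.0 [54, 76, 19]
18.0 [55, 76, 20]
20.0 [54, 76, 19]
22.0 [54, 76, 19]
24.0 [56, 77, 22]
26.0 [57, 78, 22]
28.0 [52, 77, 14]
30.0 [40, 63, 3]
32.0 [58, 68, 40]
34.0 [107, 109, 108]
```

The bubble is about 2 mm short of the middle. I'll let go of the knob, back off and read it free.

Call:
move_arm(hand=[60, 80, 100, 100, 100, 100, 100, 100], slide=[[0, 0, 0], [0, 0, 0], [0, 0, 0], [0, 0, -20], [0, 0, -30], [0, 0, -30], [0, 0, 0], [0, 0, 0]], roll=[0, 0, 0, 0, 0, 0, 0, 0])

```text
t: 22.25
position: [0.6408, 0.0337, 0.1552]
tcp_rot: [[0.938, -0.347, 0.003], [-0.347, -0.938, 0.001], [0.002, -0.002, -1.0]]
contact_force: [0.2, 1.0, -0.8]
grip_width: 0.0856
```

Call:
move_arm(hand=[100, 100, 100, 100, 100, 100, 100, 100], slide=[[0, 0, 0], [0, 0, 0], [0, 0, 0], [0, 0, 0], [0, 0, 0], [0, 0, 0], [0, 0, 0], [0, 0, 0]], roll=[0, -8, -8, -8, -8, -8, -8, -8])

```text
t: 23.05
position: [0.6395, 0.0335, 0.1518]
tcp_rot: [[0.809, 0.587, -0.003], [0.587, -0.809, 0.0], [-0.002, -0.002, -1.0]]
contact_force: [-0.1, 0.8, -0.3]
grip_width: 0.0856
```

```bash
python3 crop.py top12avg top 235 195 60 45 12 side12avg side 245 150 70 100 6 2>/dev/null; python3 bub.py pics/top12avg_raw.png | awk '$1>-34 && $1<36'
```

```text
23.35 [0.6399 0.0334 0.1533] [ 0.1 -0.2 -0.2] 0.0857
-32.0 [99, 110, 82]
-30.0 [61, 81, 29]
-28.0 [48, 71, 11]
-26.0 [52, 74, 15]
-24.0 [54, 76, 19]
-22.0 [54, 76, 20]
-20.0 [55, 77, 20]
-18.0 [55, 77, 20]
-16.0 [56, 79, 20]
-14.0 [54, 77, 17]
-12.0 [33, 48, 8]
-10.0 [26, 35, 10]
-8.0 [56, 68, 33]
-6.0 [97, 107, 72]
-4.0 [109, 116, 85]
-2.0 [97, 106, 72]
0.0 [102, 110, 77]
2.0 [101, 112, 74]
4.0 [76, 93, 43]
6.0 [58, 80, 21]
8.0 [50, 72, 15]
10.0 [37, 51, 12]
12.0 [32, 45, 11]
14.0 [48, 67, 16]
16.0 [55, 78, 19]
18.0 [55, 77, 20]
20.0 [55, 77, 20]
22.0 [55, 77, 19]
24.0 [54, 75, 17]
26.0 [54, 76, 18]
28.0 [52, 76, 14]
30.0 [41, 65, 3]
32.0 [58, 69, 40]
34.0 [109, 110, 109]
```

View pics/top12avg.png

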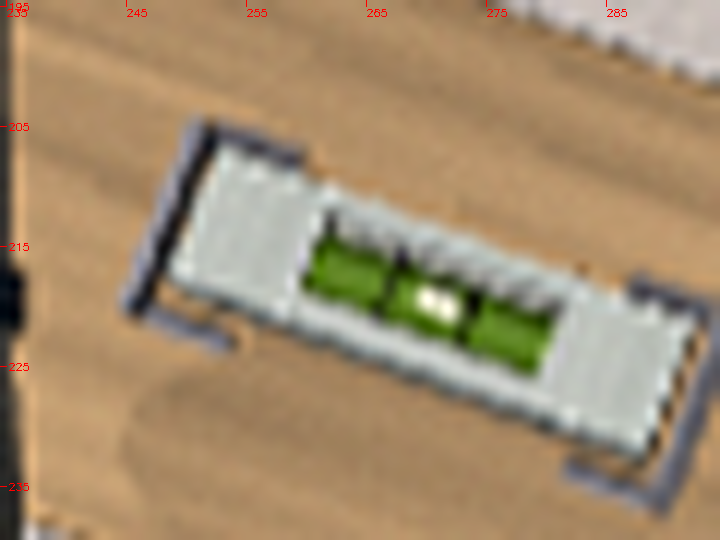

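View pics/side12avg.png

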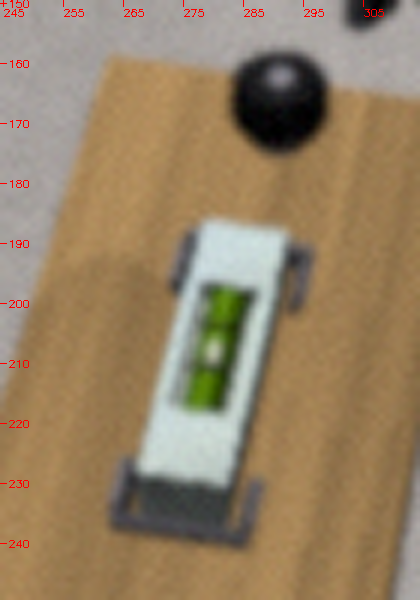

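```bash
cat > prof.py <<'E'
from h import *
def prof(im,c,yaw,cam="top",hw=4):
    a=np.radians(yaw);x=np.array([np.cos(a),np.sin(a),0]);y=np.array([np.sin(a),-np.cos(a),0]);s=np.arange(-40,40.1,.25)
    A=[]
    for v in np.arange(-hw,hw+.1,1.):
        p=proj(cam,np.array(c)+np.outer(s,x)/1e3+v*y/1e3).astype(np.float32)
        A.append(cv2.remap(im.astype(np.float32),p[None,:,0],p[None,:,1],cv2.INTER_LINEAR)[0])
    return s,np.mean(A,0)
from scipy.optimize import least_squares
from scipy.special import erf
def model(p,s):
    # m (mid), b (bubble offset), sig, green, bright, dark, wall, lw, bl
    m,b,sig,g,br,wl,lw,bl=p
    box=lambda a,c:.5*(erf((s-a)/sig)-erf((s-c)/sig))
    v=box(m-32,m+32); bub=box(m+b-bl/2,m+b+bl/2)
    f=wl*(1-v)+g*v+(br-g)*bub
    for q in(-10,10): 
        l=box(m+q-lw/2,m+q+lw/2); f=f*(1-l)
    return f
def fit(im,c,yaw,cam="top",ch=0,bl0=13):
    s,A=prof(im,c,yaw,cam); best=None
    m=abs(s)<36
    for b0 in(-16,-8,-3,0,3,8):
        r=least_squares(lambda p:(model(p,s)-A[:,ch])[m],[1,b0,2,50,110,120,2.5,bl0],bounds=([-6,-19.5,.5,10,60,60,1,10],[8,19.5,5,90,250,160,5,17]))
        if best is None or r.cost<best.cost: best=r
    return best.x,best.cost
E
python3 - <<'E'
from prof import *
np.set_printoptions(precision=2,suppress=True)
L=lambda f:cv2.imread(f"pics/{f}.png")[:,:,::-1]
for f,c,yw in(("top0",(.4995,.2708,.030),71.8),("top6avg_raw",(.5858,-.1004,.082),68.2),("top9avg_raw",(.5858,-.1004,.083),68.2),("top10avg_raw",(.5858,-.1004,.084),68.2),("top11avg_raw",(.5858,-.1004,.085),68.2),("top12avg_raw",(.5858,-.1004,.085),68.2)):
    for ch in(0,2): print(f,ch,*fit(L(f),c,yw,ch=ch))
for f,c,yw in(("side0",(.4995,.2708,.030),71.8),("side6avg_raw",(.5858,-.1004,.082),68.2),("side12avg_raw",(.5858,-.1004,.085),68.2)):
    print(f,*fit(L(f),c,yw,"side",0))
E
```

```text
top0 0 [  1.67   0.68   1.9   45.34  95.57 113.39   1.74  12.79] 2160.5558624858154
top0 2 [  1.5    0.5    1.81  14.93  77.77 112.18   1.69  12.62] 1966.9585330058333
top6avg_raw 0 [  2.73 -19.37   1.62  54.31 103.79 122.78   1.18  10.9 ] 1335.7067326168537
top6avg_raw 2 [  2.61 -19.33   1.73  19.29  78.56 123.24   1.    11.43] 1095.5413630856654
top9avg_raw 0 [  1.86 -16.37   1.92  54.15 105.97 118.11   1.12  10.  ] 2428.105450494744
top9avg_raw 2 [  1.67 -16.     1.89  19.05  84.03 118.7    1.    10.18] 1151.2654720107619
top10avg_raw 0 [  1.26  -9.52   2.17  55.56 118.13 125.06   1.92  10.17] 4409.076864470383
top10avg_raw 2 [  1.41  -9.96   1.96  19.5   81.42 125.83   1.24  11.5 ] 2638.3239816594887
top11avg_raw 0 [  0.72  -2.23   2.07  53.99 108.22 118.63   1.41  11.51] 1390.0126328058152
top11avg_raw 2 [  0.51  -2.02   1.9   18.97  84.84 117.7    1.22  11.07] 917.4495451846088
top12avg_raw 0 [  0.73  -2.92   2.07  54.03 108.24 119.39   1.55  12.1 ] 1679.3435963373638
top12avg_raw 2 [  0.52  -2.62   1.95  18.94  83.86 118.54   1.19  11.56] 1055.0741831531438
side0 [ -2.56   0.8    5.    47.03  67.63 124.8    1.98  17.  ] 903.3257575767454
side6avg_raw [ -0.72 -17.41   4.74  53.02  97.24 139.43   1.99  10.  ] 366.60142748260756
side12avg_raw [ -2.5   -2.55   4.36  48.51  88.69 126.51   1.52  11.72] 192.73997081597577
```

Bubble is about -2.9 mm, or about -3.4 mm with the +0.6 mm bias from the flat-table picture. I need about 28° more, so I'll regrasp.

Call:
move_arm(hand=[100, 100, 100, 100, 0, 0, 0, 0], slide=[[0, 0, 30], [0, 0, 30], [0, 0, 19], [0, 0, 0], [0, 0, 0], [0, 0, 0], [0, 0, 0], [0, 0, 0]], roll=[0, 0, 0, 0, 0, 0, 0, 0])

```text
t: 24.15
position: [0.641, 0.0339, 0.077]
tcp_rot: [[0.813, 0.583, 0.003], [0.583, -0.813, 0.001], [0.003, 0.001, -1.0]]
contact_force: [-1.4, 1.7, 1.9]
grip_width: 0.0377
```

Call:
move_arm(hand=[0, 0, 0, 0, 0, 0, 0, 0], slide=[[0, 0, 0], [0, 0, 0], [0, 0, 0], [0, 0, -0.2], [0, 0, -0.3], [0, 0, -0.3], [0, 0, -0.3], [0, 0, -0.2]], roll=[0, 0, 0, 4, 6, 7, 7, 4])

```text
t: 24.95
position: [0.6406, 0.0335, 0.0771]
tcp_rot: [[0.992, 0.129, 0.001], [0.129, -0.992, 0.0], [0.001, 0.0, -1.0]]
contact_force: [1.4, 2.7, 3.0]
grip_width: 0.0375
```

Call:
move_arm(hand=[0, 60, 80, 100, 100, 100, 100, 100], slide=[[0, 0, 0], [0, 0, 0], [0, 0, 0], [0, 0, 0], [0, 0, -20], [0, 0, -30], [0, 0, -30], [0, 0, 0]], roll=[0, 0, 0, 0, 0, 0, 0, 0])

```text
t: 25.75
position: [0.642, 0.033, 0.1621]
tcp_rot: [[0.991, 0.133, 0.008], [0.133, -0.991, -0.0], [0.008, 0.002, -1.0]]
contact_force: [0.8, -0.7, -0.2]
grip_width: 0.0854
```

Call:
move_arm(hand=[100, 100, 100, 100, 100, 100, 100, 100], slide=[[0, 0, 0], [0, 0, 0], [0, 0, 0], [0, 0, 0], [0, 0, 0], [0, 0, 0], [0, 0, 0], [0, 0, 0]], roll=[-7, -7, -7, -7, 0, 0, 0, 0])

```text
t: 26.55
position: [0.6401, 0.0333, 0.1562]
tcp_rot: [[0.814, 0.582, -0.0], [0.582, -0.814, -0.0], [-0.0, -0.0, -1.0]]
contact_force: [0.5, 0.5, 0.5]
grip_width: 0.0855
```

```bash
python3 crop.py top13avg top 235 195 60 45 12 side13avg side 255 180 40 60 10 2>/dev/null;  cat > rd.py <<'E'
from prof import *
import sys
np.set_printoptions(precision=2,suppress=True)
L=lambda f:cv2.imread(f"pics/{f}.png")[:,:,::-1]
for f in sys.argv[1:]:
  for cam in("top","side"):
    for ch in(0,2): print(f,cam,ch,*fit(L(cam+f+"avg_raw"),(.5858,-.1004,.086),68.2,cam,ch=ch))
E
python3 rd.py 13
```

```text
26.85 [0.6402 0.0333 0.1565] [ 0.  -0.5  0.7] 0.0852
13 top 0 [  0.56   0.38   1.98  54.89 110.37 119.56   1.72  11.61] 2437.032355024164
13 top 2 [  0.42   0.45   1.9   19.69  86.25 118.73   1.8   11.69] 1436.8329101066167
13 side 0 [ -3.16   0.7    4.25  49.17  83.22 124.8    1.92  13.23] 112.12351042323976
13 side 2 [ -3.33   0.48   5.    10.    68.94 142.22   2.64  14.77] 960.2026976326913
```

View pics/top13avg.png

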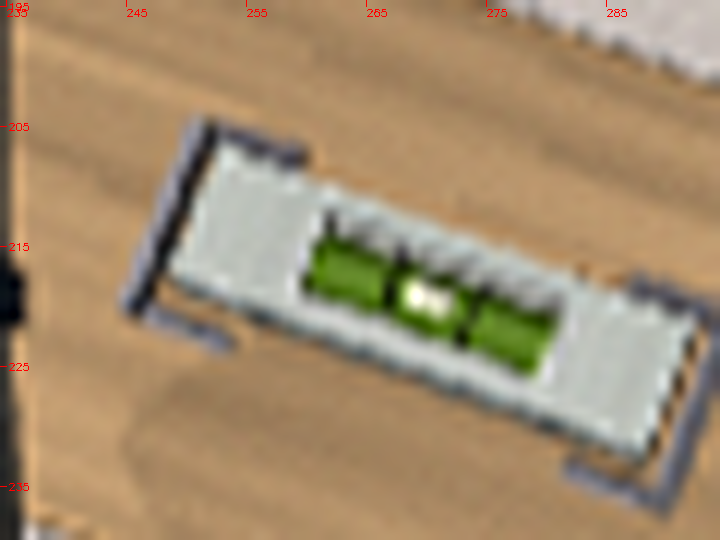

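View pics/side13avg.png

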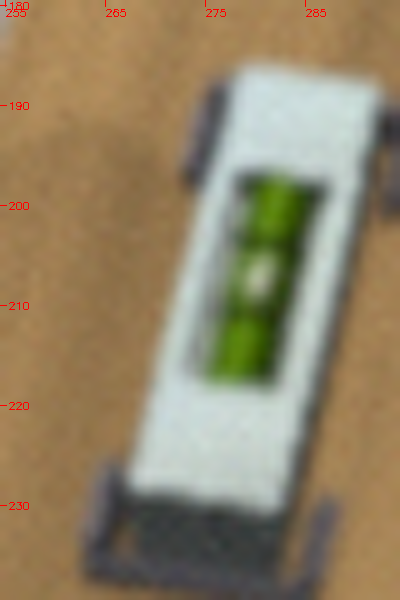

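Both views read about +0.5 mm, the same as on the flat table, so the bubble is centred. Next I'll shut the fingers, move over the level's knob-side solid end and press; the vial stays visible from the side.

Call:
move_arm(hand=[0, 0, 0, 0, 0, 0, 0, 0], slide=[[0, 0, 0], [0, 0, 0], [0, 0, 0], [0, 0, 0], [-25, 0, 0], [-35, -1, 0], [-37, 0, 0], [0, 0, 0]], roll=[-8.2, -8.2, -8.2, -8, 0, 0, 0, 0])

```text
t: 27.65
position: [0.6022, -0.0601, 0.1567]
tcp_rot: [[0.375, 0.927, -0.0], [0.927, -0.375, -0.002], [-0.002, 0.001, -1.0]]
contact_force: [1.0, 0.5, 0.4]
grip_width: 0.0001
```

Call:
move_arm(hand=[0, 0, 0, 0, 0], slide=[[0, 0, 20], [0, 0, 20], [0, 0, 8], [0, 0, 0], [0, 0, 0]], roll=[0, 0, 0, 0, 0])

```text
t: 28.15
position: [0.6036, -0.0561, 0.1092]
tcp_rot: [[0.37, 0.929, 0.001], [0.929, -0.37, -0.0], [0.0, 0.001, -1.0]]
contact_force: [0.4, 0.7, 0.4]
grip_width: 0.0
```

```bash
python3 crop.py side14avg side 245 150 70 100 6 top14 top 210 180 90 60 8 2>/dev/null
```

```text
28.35 [ 0.6039 -0.0563  0.1097] [-0.2  0.3 -0.4] 0.0001
```

View pics/side14avg.png

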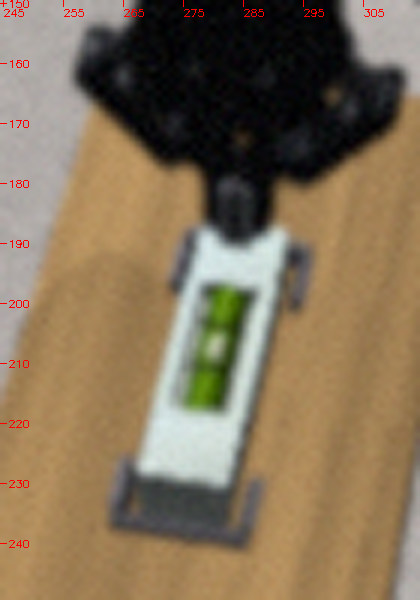

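View pics/top14.png

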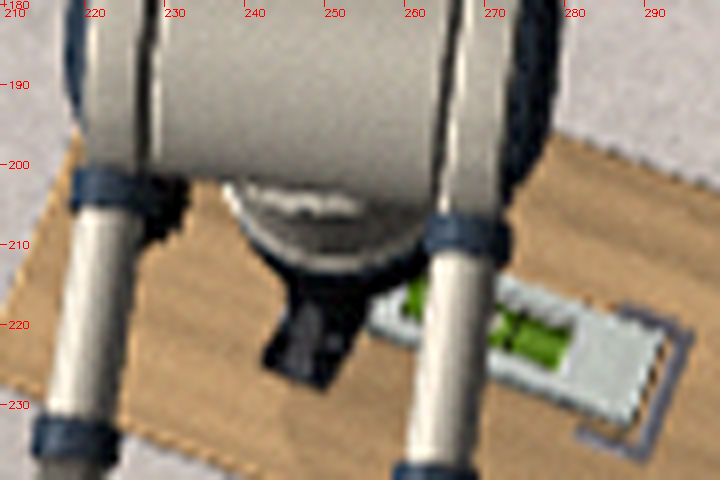

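Call:
move_arm(hand=[0, 0, 0, 0, 0], slide=[[1, 2, 4], [0, 0, 3], [0, 0, 2], [0, 0, 0], [0, 0, 0]], roll=[0, 0, 0, 0, 0])

```text
t: 28.85
position: [0.6054, -0.0562, 0.0993]
tcp_rot: [[0.371, 0.929, -0.0], [0.929, -0.371, 0.0], [-0.0, -0.0, -1.0]]
contact_force: [0.3, 0.3, 0.2]
grip_width: 0.0001
```

Call:
move_arm(hand=[0, 0, 0, 0], slide=[[0, 0, 1], [0, 0, 1], [0, 0, 0], [0, 0, 0]], roll=[0, 0, 0, 0])

```text
t: 29.25
position: [0.6055, -0.0562, 0.0974]
tcp_rot: [[0.371, 0.929, -0.0], [0.929, -0.371, 0.0], [-0.0, -0.0, -1.0]]
contact_force: [-0.6, 0.2, -0.3]
grip_width: -0.0002
```

Call:
move_arm(hand=[0, 0, 0, 0], slide=[[0, 0, 1], [0, 0, 1], [0, 0, 0], [0, 0, 0]], roll=[0, 0, 0, 0])

```text
t: 29.65
position: [0.6057, -0.0562, 0.0958]
tcp_rot: [[0.371, 0.929, 0.001], [0.929, -0.371, -0.0], [0.0, 0.001, -1.0]]
contact_force: [-0.2, 1.0, 2.0]
grip_width: 0.0001
```

Call:
move_arm(hand=[0, 0, 0, 0], slide=[[0, 0, 1], [0, 0, 0], [0, 0, 0], [0, 0, 0]], roll=[0, 0, 0, 0])

```text
t: 30.05
position: [0.6058, -0.0561, 0.0949]
tcp_rot: [[0.371, 0.929, 0.001], [0.929, -0.371, 0.0], [0.0, 0.001, -1.0]]
contact_force: [0.9, 1.4, 4.1]
grip_width: -0.0002
```

Contact made; about 2.5 N per mm.

Call:
move_arm(hand=[0, 0, 0, 0, 0], slide=[[0, 0, 1], [0, 0, 0.8], [0, 0, 0], [0, 0, 0], [0, 0, 0]], roll=[0, 0, 0, 0, 0])

```text
t: 30.55
position: [0.606, -0.056, 0.0937]
tcp_rot: [[0.371, 0.929, 0.002], [0.929, -0.371, 0.0], [0.001, 0.002, -1.0]]
contact_force: [-0.6, 1.2, 7.7]
grip_width: -0.0001
```

```bash
python3 - <<'E'
from h import *
F=[]
for i in range(8): read_camera("side");F.append(get_obs()["contact_force"])
print(np.mean(F,0),np.std(F,0))
E
```

```text
[-0.05540105  1.62383341  6.9628974 ] [0.42788039 0.28980259 0.39095695]
```

Call:
move_arm(hand=[0, 0, 0, 0, 0], slide=[[0, 0, 0.8], [0, 0, 0.7], [0, 0, 0], [0, 0, 0], [0, 0, 0]], roll=[0, 0, 0, 0, 0])

```text
t: 31.45
position: [0.6062, -0.056, 0.0929]
tcp_rot: [[0.371, 0.929, 0.003], [0.929, -0.371, 0.0], [0.001, 0.002, -1.0]]
contact_force: [-0.7, 1.7, 9.7]
grip_width: 0.0
```

```bash
python3 - <<'E'
from h import *
F=[]
for i in range(10): read_camera("side");F.append(get_obs()["contact_force"])
print(np.mean(F,0),np.std(F,0))
E
python3 crop.py side15avg side 245 150 70 100 8 top15 top 210 180 90 60 8 2>/dev/null
python3 - <<'E'
from prof import *
L=cv2.imread("pics/side15avg_raw.png")[:,:,::-1]
s,A=prof(L,(.5858,-.1004,.084),68.2,"side"); B=prof(cv2.imread("pics/side13avg_raw.png")[:,:,::-1],(.5858,-.1004,.086),68.2,"side")[1]
for i in range(20,280,8): print(s[i],A[i].round(),B[i].round())
E
```

```text
[-0.90059577  1.90427851  9.00351118] [0.38655534 0.5183897  0.66201084]
32.15 [ 0.6062 -0.056   0.0929] [-0.6  2.3  9.8] -0.0004
-35.0 [ 93. 108.  83.] [ 87. 101.  79.]
-33.0 [71. 91. 50.] [67. 86. 47.]
-31.0 [58. 81. 25.] [54. 75. 23.]
-29.0 [54. 77. 13.] [49. 71. 11.]
-27.0 [53. 77.  8.] [49. 71.  8.]
-25.0 [54. 78. 11.] [49. 71.  8.]
-23.0 [53. 77. 11.] [49. 72.  8.]
-21.0 [52. 76. 11.] [49. 72.  8.]
-19.0 [50. 72. 12.] [47. 68.  8.]
-17.0 [49. 67. 20.] [43. 62.  8.]
-15.0 [53. 65. 33.] [38. 54. 11.]
-13.0 [65. 73. 51.] [41. 54. 17.]
-11.0 [79. 86. 65.] [47. 60. 26.]
-9.0 [89. 96. 73.] [60. 71. 41.]
-7.0 [90. 99. 72.] [71. 80. 54.]
-5.0 [85. 97. 62.] [81. 88. 64.]
-3.0 [77. 93. 49.] [83. 92. 67.]
-1.0 [66. 86. 32.] [80. 90. 62.]
1.0 [58. 78. 22.] [74. 86. 54.]
3.0 [50. 70. 14.] [63. 77. 41.]
5.0 [43. 61. 12.] [51. 66. 28.]
7.0 [43. 60. 13.] [40. 55. 16.]
9.0 [45. 63. 13.] [41. 58. 12.]
11.0 [50. 70. 11.] [45. 64. 11.]
13.0 [53. 76. 12.] [50. 70. 12.]
15.0 [56. 79. 13.] [50. 72. 10.]
17.0 [55. 79. 11.] [49. 72.  8.]
19.0 [55. 79. 10.] [50. 72.  9.]
21.0 [55. 78. 12.] [50. 72.  9.]
23.0 [55. 76. 20.] [51. 71. 14.]
25.0 [61. 79. 39.] [57. 75. 31.]
27.0 [76. 90. 69.] [70. 85. 57.]
29.0 [ 97. 108.  98.] [ 89. 100.  86.]
```

View pics/side15avg.png

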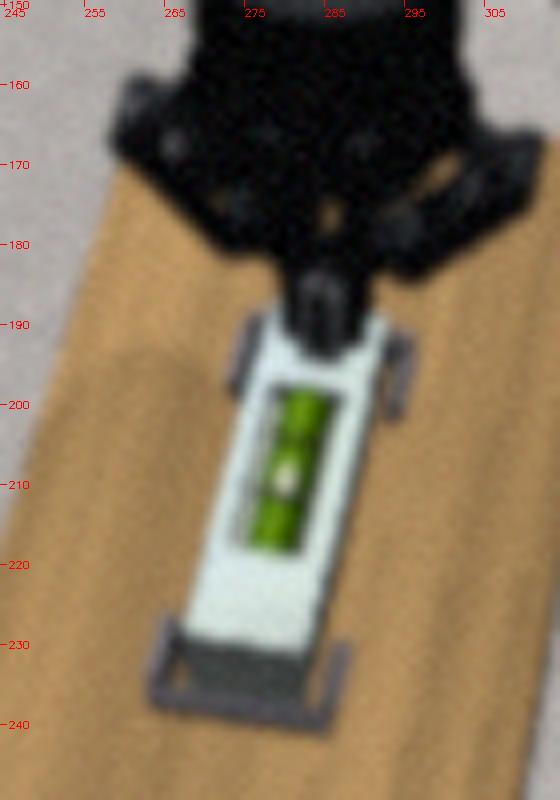

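With the press on, the bubble has moved about 4 to 5 mm towards the fixed end. I'll check whether that is a passing effect.

Call:
move_arm(hand=[0, 0, 0, 0, 0, 0, 0, 0], slide=[[0, 0, 0], [0, 0, 0], [0, 0, 0], [0, 0, 0], [0, 0, 0], [0, 0, 0], [0, 0, 0], [0, 0, 0]], roll=[0, 0, 0, 0, 0, 0, 0, 0])

```text
t: 32.95
position: [0.6062, -0.056, 0.0928]
tcp_rot: [[0.371, 0.929, 0.003], [0.929, -0.371, 0.0], [0.001, 0.002, -1.0]]
contact_force: [-0.9, 1.9, 9.0]
grip_width: 0.0
```

```bash

python3 crop.py side16avg side 245 150 70 100 8 2>/dev/null
python3 - <<'E'
from prof import *
np.set_printoptions(precision=2,suppress=True)
for f in("side9","side12","side13","side14","side15","side16"):
  im=cv2.imread(f"pics/{f}avg_raw.png")[:,:,::-1]
  print(f,*fit(im,(.5858,-.1004,.085),68.2,"side",0))
def g(f): return cv2.imread(f)[:,:,1].astype(np.float32)
a=g("pics/side14avg_raw.png");b=g("pics/side16avg_raw.png")
for nm,(x,y,w,h) in {"table":(150,200,60,60),"plate":(225,340,90,70),"level near":(262,222,28,20),"near board":(236,242,60,26),"board right":(296,200,26,50),"board leftfar":(248,165,20,50)}.items():
    print(nm,cv2.phaseCorrelate(a[y:y+h,x:x+w],b[y:y+h,x:x+w],cv2.createHanningWindow((w,h),cv2.CV_32F)))
E
```

```text
33.1 [ 0.6062 -0.056   0.0929] [-0.9  1.3  9. ] -0.0001
side9 [ -3.1  -15.21   4.5   54.83 100.59 136.75   2.17  10.  ] 595.3528007041627
side12 [ -2.5   -2.55   4.36  48.51  88.69 126.51   1.52  11.72] 192.73997081597577
side13 [ -2.39   0.69   4.25  48.8   82.71 124.9    1.91  13.24] 115.39302389392316
side14 [ -2.36   0.58   4.22  51.8   87.27 131.58   1.79  13.67] 115.6633397923137
side15 [ -4.5   -4.42   4.1   54.7   97.05 119.61   1.57  10.71] 1967.8840733594106
side16 [ -4.49  -4.3    4.13  54.49  97.71 118.97   1.61  11.06] 2009.243605115559
table ((0.19737867876338555, 0.05514955816487799), 0.9649472204844157)
plate ((0.18363382387005345, 0.06151813018711039), 1.051514733279193)
level near ((0.657832321520635, 0.34439389257456376), 0.7062076671918234)
near board ((-0.07143874334451539, 0.6955266541024887), 1.154880772107913)
board right ((0.33587106053191107, 0.2420555985684878), 0.9800137936627423)
board leftfar ((-0.44215043344490645, 0.4471670102544394), 0.7493868112564087)
```

The shift is real, and the level's near end rose relative to the board, so it rocks and is not lying flat on the pocket floor. I'll lift off and inspect the seating closely.

Call:
move_arm(hand=[0, 0, 0, 0, 0, 0, 0, 0], slide=[[0, 0, -4], [0, 0, -40], [0, -45, -30], [0, -50, 0], [0, -50, 0], [0, -50, 0], [0, 0, 0], [0, 0, 0]], roll=[0, 0, 0, 0, 0, 0, 0, 0])

```text
t: 33.9
position: [0.4268, 0.015, 0.1626]
tcp_rot: [[0.37, 0.929, 0.001], [0.929, -0.37, -0.0], [-0.0, 0.001, -1.0]]
contact_force: [0.2, -0.9, 0.2]
grip_width: 0.0002
```

```bash
python3 - <<'E'
from h import *
for n,(x,y,w,h,k) in dict(side=(252,150,56,98,8),top=(238,198,66,44,12)).items():
    im=np.mean([read_camera(n).astype(float) for _ in range(6)],0)[:,:,::-1]
    cv2.imwrite(f"pics/{n}17avg_raw.png",im.round().astype('uint8'))
    z=np.clip(cv2.resize(im[y:y+h,x:x+w],None,fx=k,fy=k,interpolation=cv2.INTER_LANCZOS4)*1.8,0,255).astype('uint8')
    if n=="side": z=z[200:]
    cv2.imwrite(f"pics/{n}17.png",z)
print(get_obs()["position"],get_obs()["t"])
E
python3 rd.py 17
```

```text
[0.42770222 0.01476439 0.16271828] 34.5
17 top 0 [  0.57   0.38   1.93  53.89 109.1  118.21   1.68  11.41] 2068.6540714536973
17 top 2 [  0.44   0.44   1.89  18.98  84.91 117.74   1.8   11.65] 1199.6739131213421
17 side 0 [ -3.16   0.68   4.3   49.65  84.98 126.48   1.92  13.3 ] 86.99303678123668
17 side 2 [ -3.35   0.46   5.    10.    70.58 143.26   3.24  15.31] 1038.9546497478607
```

View pics/side17.png

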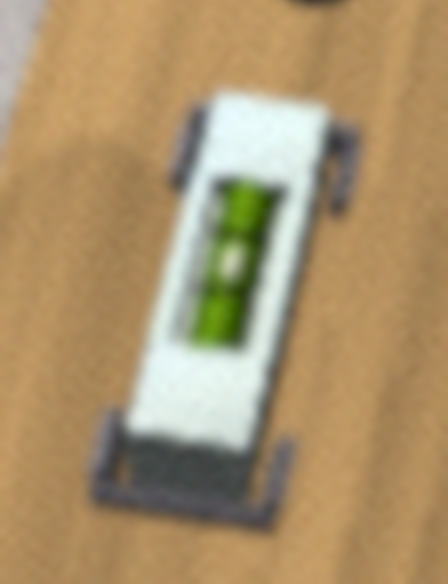

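View pics/top17.png

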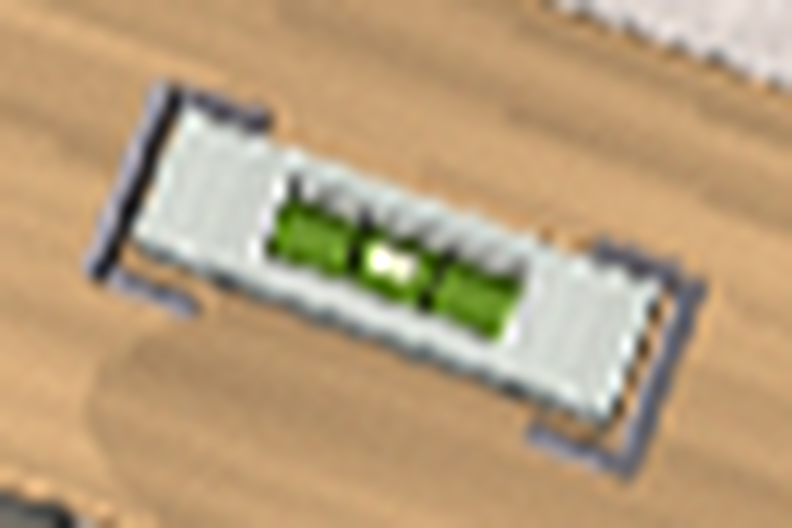

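The bubble returns exactly (+0.4) after release, so the shift was elastic rocking. I'll check from the saved pictures whether the board or only the level tilted.

```bash
python3 - <<'E'
from h import *
def g(f): return cv2.imread(f)[:,:,1].astype(np.float32)
a=g("pics/side17avg_raw.png")
P0={"table":(150,200,60,60),"table2":(340,180,50,60),"cornerRfar":(315,162,18,22),"Redge far":(310,185,20,24),"Redge mid":(305,210,20,24),"Redge near":(298,235,20,20),"Ledge far":(246,176,20,22),"Ledge mid":(240,200,20,24),"Ledge near":(232,225,18,22),"near edge":(240,246,60,22),"stop near":(260,228,30,18),"level mid":(264,205,32,18),"stopfarR":(291,188,12,18),"stopfarL":(268,186,12,18),"vial":(268,196,22,24)}
for f in("side13","side16"):
  b=g(f"pics/{f}avg_raw.png")
  print(f)
  for nm,(x,y,w,h) in P0.items():
    T=a[y:y+h,x:x+w]
    # ECC translation
    M=np.eye(2,3,dtype=np.float32)
    try:
      cc,M=cv2.findTransformECC(a[y:y+h,x:x+w],b[y-4:y+h+4,x-4:x+w+4],np.array([[1,0,4],[0,1,4]],np.float32),cv2.MOTION_TRANSLATION,(3,100,1e-5))
      print(nm,(M[:,2]-4).round(2),round(cc,3))
    except Exception as e: print(nm,"fail")
p=np.array([.6,-.05,.06]);print(proj("side",p+[0,0,.01])-proj("side",p))
E
```

```text
side13
table [-0.03  0.04] 0.956
table2 [0.04 0.03] 0.946
cornerRfar [-0.01 -0.07] 0.999
Redge far [-0.06  0.34] 0.999
Redge mid [0.01 0.05] 0.999
Redge near [-0.01  0.03] 0.999
Ledge far [-0.03 -0.17] 0.998
Ledge mid [ 0.   -0.01] 0.998
Ledge near [ 0.12 -0.25] 0.998
near edge [-0.02 -0.04] 0.998
stop near [-0.11  0.09] 0.993
level mid [-0.02  0.04] 0.998
stopfarR [0.43 0.03] 0.963
stopfarL [-0.05 -0.11] 0.994
vial [-0.04  0.02] 0.984
side16
table [-0.03 -0.01] 0.959
table2 [ 0.02 -0.04] 0.946
cornerRfar [-0.09  1.03] 0.999
Redge far [0.08 0.13] 0.998
Redge mid [0.07 0.13] 0.999
Redge near [0.05 0.26] 0.999
Ledge far [-0.01  0.99] 0.988
Ledge mid [0.11 0.54] 0.998
Ledge near [-0.21  1.32] 0.996
near edge [-0.13  0.06] 0.996
stop near [-0.04  0.56] 0.991
level mid [0.17 0.82] 0.993
stopfarR [0.54 1.16] 0.89
stopfarL [-0.4   2.33] 0.936
vial [0.19 0.71] 0.978
[[ 4.72147940e-04 -2.57000448e+00]]
```

The far board corner moved down about 4 mm and the near edge about 0, so pressing off centre tilts the whole board elastically. I should press at the level's middle. First I'll check the board's total rise against the knob turn, to be sure the level lies flat on the floor.

```bash
python3 - <<'E'
from h import *
def g(f): return cv2.imread(f)[:,:,1].astype(np.float32)
a=g("pics/side6avg_raw.png");b=g("pics/side17avg_raw.png");a2=g("pics/top6avg_raw.png");b2=g("pics/top17avg_raw.png")
S={"R far":(313,160,20,22),"L far":(254,153,20,20),"nearL":(228,242,20,18),"nearR":(296,250,24,20),"knob":(280,156,24,26),"stop near":(260,228,30,18),"level near":(262,215,30,24),"level far":(266,182,32,14),"stopfarR":(290,188,13,18)}
for nm,(x,y,w,h) in S.items():
    cc,M=cv2.findTransformECC(a[y:y+h,x:x+w],b[y-5:y+h+5,x-5:x+w+5],np.array([[1,0,5],[0,1,5]],np.float32),cv2.MOTION_TRANSLATION,(3,200,1e-6))
    print(nm,(M[:,2]-5).round(2),round(cc,3))
np.set_printoptions(precision=4,suppress=True)
p=np.array([.73,.03,.045]);print(proj("side",p+[0,0,.01])-proj("side",p))
for f in("6","17"):
  z=lambda c:cv2.imread(f"pics/{c}{f}avg_raw.png")
  for c,(x,y,w,h,k) in dict(side=(225,145,110,128,5),top=(200,168,125,100,6)).items():
    im=z(c)[y:y+h,x:x+w].astype(float)*1.8
    cv2.imwrite(f"pics/b{c}{f}.png",np.clip(cv2.resize(im,None,fx=k,fy=k,interpolation=2),0,255).astype('uint8'))
E
```

```text
R far [ 0.2 -2.6] 0.996
L far [-0.53 -2.98] 0.98
nearL [-0.17  0.11] 0.99
nearR [0.02 0.18] 0.994
knob [-0.09 -2.19] 0.999
stop near [-0.21  0.66] 0.981
level near [-0.21  0.36] 0.996
level far [-0.11 -1.14] 0.997
stopfarR [ 0.24 -0.94] 0.966
[[ 0.3057 -2.5815]]
```

View pics/bside17.png

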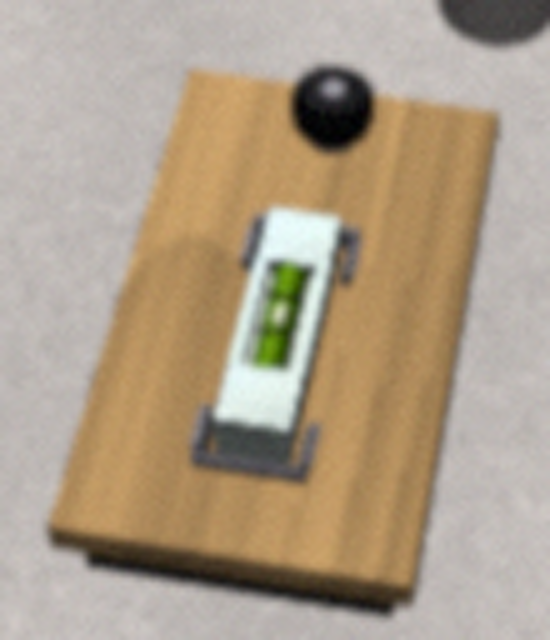

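View pics/bside6.png

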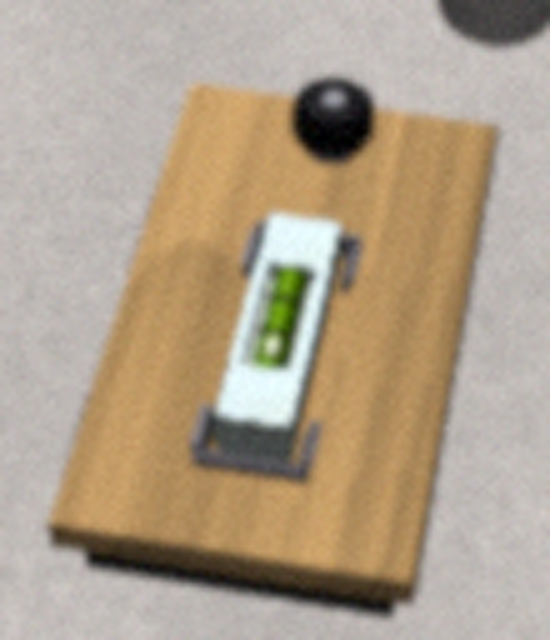

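```bash
python3 - <<'E'
from prof import *
im=cv2.imread("pics/top17avg_raw.png")[:,:,::-1]
a=np.radians(68.2);x=np.array([np.cos(a),np.sin(a),0]);y=np.array([np.sin(a),-np.cos(a),0])
def line(c,s,vs,ax=x,ay=y):
    A=[]
    for v in vs:
        p=proj("top",np.array(c)+np.outer(s,ax)/1e3+v*ay/1e3).astype(np.float32)
        A.append(cv2.remap(im.astype(np.float32),p[None,:,0],p[None,:,1],cv2.INTER_CUBIC)[0])
    return np.mean(A,0)
s=np.arange(-85,86,1.)
T=line((.5858,-.1004,.086),s,np.arange(-12,13,2)); F=line((.5858,-.1004,.062),s,np.arange(-12,13,2))
for i in list(range(0,30))+list(range(141,171)): print(s[i],"top-plane",T[i].round().astype(int),"stop-plane",F[i].round().astype(int))
E
```

```text
-85.0 top-plane [110  89  64] stop-plane [109  88  63]
-84.0 top-plane [110  89  64] stop-plane [109  88  64]
-83.0 top-plane [110  89  64] stop-plane [109  88  64]
-82.0 top-plane [112  89  64] stop-plane [110  88  64]
-81.0 top-plane [114  91  65] stop-plane [112  89  64]
-80.0 top-plane [116  92  65] stop-plane [114  91  64]
-79.0 top-plane [116  92  65] stop-plane [115  91  64]
-78.0 top-plane [110  88  64] stop-plane [112  89  63]
-77.0 top-plane [96 80 61] stop-plane [102  83  62]
-76.0 top-plane [79 68 58] stop-plane [86 73 59]
-75.0 top-plane [62 58 56] stop-plane [68 62 57]
-74.0 top-plane [53 53 56] stop-plane [56 54 56]
-73.0 top-plane [54 54 61] stop-plane [53 53 58]
-72.0 top-plane [61 62 68] stop-plane [57 58 65]
-71.0 top-plane [74 72 76] stop-plane [68 67 73]
-70.0 top-plane [89 81 79] stop-plane [82 78 79]
-69.0 top-plane [98 84 73] stop-plane [95 84 78]
-68.0 top-plane [96 77 59] stop-plane [99 83 68]
-67.0 top-plane [84 66 46] stop-plane [91 72 53]
-66.0 top-plane [75 62 46] stop-plane [78 62 43]
-65.0 top-plane [79 74 65] stop-plane [73 63 50]
-64.0 top-plane [96 
[... 1334 characters left out ...]
ne [31 30 33]
73.0 top-plane [99 94 96] stop-plane [55 53 59]
74.0 top-plane [103  93  88] stop-plane [77 76 83]
75.0 top-plane [106  91  77] stop-plane [92 90 97]
76.0 top-plane [109  89  68] stop-plane [99 94 98]
77.0 top-plane [110  89  63] stop-plane [103  93  89]
78.0 top-plane [110  88  61] stop-plane [106  91  78]
79.0 top-plane [110  88  61] stop-plane [109  90  68]
80.0 top-plane [109  88  62] stop-plane [111  89  63]
81.0 top-plane [108  88  63] stop-plane [111  89  61]
82.0 top-plane [108  87  63] stop-plane [111  89  62]
83.0 top-plane [108  87  63] stop-plane [110  88  62]
84.0 top-plane [108  87  63] stop-plane [109  88  63]
85.0 top-plane [108  87  63] stop-plane [109  88  63]
```

```bash
python3 - <<'E'
from prof import *
im=cv2.imread("pics/top17avg_raw.png")[:,:,::-1]; sm=cv2.imread("pics/side17avg_raw.png")[:,:,::-1]
a=np.radians(68.2);x=np.array([np.cos(a),np.sin(a),0]);y=np.array([np.sin(a),-np.cos(a),0])
s=np.arange(-36,37,1.)
def line(im,cam,z,u):
    A=[]
    for v in u:
        p=proj(cam,np.array((.5858,-.1004,z))+v*x/1e3+np.outer(s,y)/1e3).astype(np.float32)
        A.append(cv2.remap(im.astype(np.float32),p[None,:,0],p[None,:,1],cv2.INTER_CUBIC)[0][:,0])
    return np.mean(A,0).round().astype(int)
cols=[line(im,"top",z,u) for u in(range(-62,-48,2),range(50,64,2)) for z in(.086,.062)]
cols+=[line(sm,"side",z,u) for u in(range(-62,-48,2),range(50,64,2)) for z in(.086,.062)]
print("s  | topcam near:topz,stopz | far | sidecam near | far")
for i in range(len(s)): print(int(s[i]),*[c[i] for c in cols])
E
```

```text
s  | topcam near:topz,stopz | far | sidecam near | far
-36 103 103 113 102 94 94 100 102
-35 104 103 115 104 94 93 99 103
-34 106 102 117 107 94 93 100 103
-33 107 103 117 110 93 92 101 101
-32 106 104 115 113 93 90 102 98
-31 103 105 110 115 93 87 103 94
-30 99 106 103 116 93 81 105 88
-29 91 106 92 115 93 76 106 81
-28 80 104 79 111 93 68 106 71
-27 70 100 67 105 93 60 103 62
-26 64 94 63 96 94 51 100 55
-25 64 84 67 84 95 45 97 54
-24 68 74 78 71 93 43 93 59
-23 75 66 90 64 91 45 88 71
-22 79 63 98 64 90 50 85 87
-21 81 66 99 72 90 56 84 103
-20 78 72 93 84 94 59 86 115
-19 75 77 82 94 100 59 92 122
-18 74 80 73 99 107 59 100 125
-17 79 80 72 95 115 57 109 126
-16 90 76 83 85 122 55 116 126
-15 104 74 99 75 126 53 121 126
-14 115 75 113 72 127 52 124 125
-13 122 83 123 78 126 52 125 125
-12 123 96 126 92 126 52 125 124
-11 121 109 124 107 127 52 126 124
-10 118 119 121 119 127 53 126 123
-9 117 122 120 124 126 53 126 122
-8 118 121 119 125 126 55 126 122
-7 118 118 119 123 127 55 126 122
-6 119 117 119 120 126 56 126 122
-5 118 118 119 118 126 57 126 122
-4 117 119 118 117 126 56 
[... 584 characters left out ...]
16 120 117 118 47 120 90
15 120 116 123 117 112 45 115 74
16 121 116 125 117 100 49 108 63
17 117 115 123 118 83 56 99 58
18 111 116 116 119 67 66 88 58
19 99 119 105 121 58 74 79 62
20 84 120 89 122 58 77 74 64
21 69 118 73 120 67 73 72 64
22 55 112 58 112 80 67 73 62
23 49 102 51 100 91 62 74 60
24 53 88 54 85 97 59 76 60
25 64 73 66 70 99 60 78 62
26 77 58 80 56 99 65 79 68
27 90 50 93 50 100 73 81 76
28 101 51 104 52 100 82 85 85
29 110 61 111 63 100 90 90 93
30 116 74 115 76 99 96 95 99
31 120 86 115 88 99 100 100 103
32 120 98 113 98 99 103 103 105
33 119 107 110 106 100 105 106 106
34 119 115 107 111 101 106 107 105
35 119 119 107 113 102 107 107 103
36 119 120 108 112 103 107 107 101
```

The level is centred in the pocket to within about 1 mm, with no yaw, and floor shows at its end, so it lies flat. The board just tilts elastically when pressed off its stiffness centre. I'll press near the level's middle with the fingers turned 90°, so the bubble stays visible from the side.

Call:
move_arm(hand=[0, 0, 0, 0, 0, 0, 0, 0], slide=[[0, 0, 0], [0, 0, 0], [0, 0, 0], [0, 0, 0], [0, 0, 0], [0, 0, 0], [0, 0, 0], [0, 0, 0]], roll=[-8.5, -8.5, -8.5, -8.5, -8.5, -8.5, -8.5, -8.5])

```text
t: 35.3
position: [0.4276, 0.0148, 0.1629]
tcp_rot: [[-0.726, 0.687, 0.0], [0.687, 0.726, 0.0], [-0.0, 0.0, -1.0]]
contact_force: [-0.4, -0.5, 0.8]
grip_width: -0.0002
```

Call:
move_arm(hand=[0, 0, 0, 0, 0, 0, 0, 0], slide=[[0, 0, 0], [0, 0, 0], [0, 0, 0], [-45, -8, 0], [-50, -8, 0], [-50, -8, 0], [-46, -8, 0], [0, 0, 0]], roll=[-8.5, -8.5, -5, 0, 0, 0, 0, 0])

```text
t: 36.1
position: [0.5945, -0.088, 0.1578]
tcp_rot: [[-0.928, 0.373, -0.006], [0.373, 0.928, 0.0], [0.006, -0.002, -1.0]]
contact_force: [-1.2, 0.6, -1.3]
grip_width: -0.0
```

Call:
move_arm(hand=[0, 0, 0, 0, 0], slide=[[0, 0, 25], [0, 0, 20], [0, 0, 8], [0, 0, 0], [0, 0, 0]], roll=[0, 0, 0, 0, 0])

```text
t: 36.6
position: [0.5922, -0.0849, 0.1111]
tcp_rot: [[-0.929, 0.37, 0.001], [0.37, 0.929, -0.0], [-0.001, 0.0, -1.0]]
contact_force: [0.4, 0.6, 0.0]
grip_width: 0.0001
```

```bash
python3 crop.py side18 side 245 160 70 90 8 2>/dev/null
```

```text
36.65 [ 0.5925 -0.085   0.1116] [ 0.9 -0.4  0.8] 0.0003
```

View pics/side18.png

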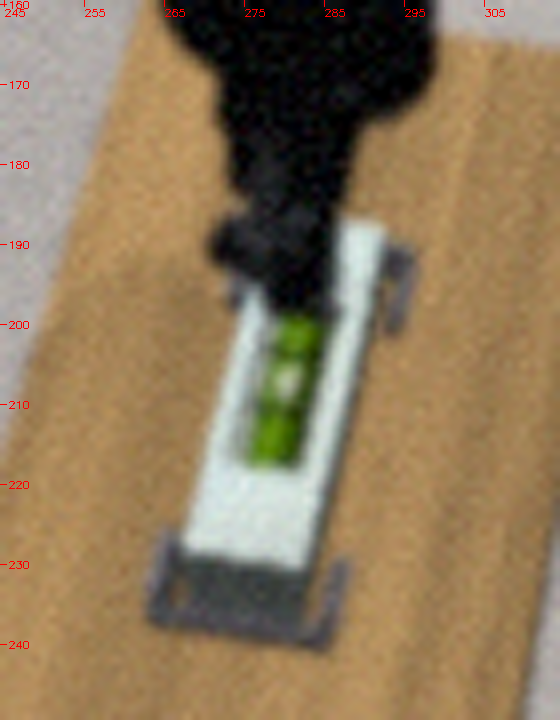

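Call:
move_arm(hand=[0, 0, 0, 0, 0, 0, 0], slide=[[0, 0, 6], [0, 0, 4], [0, 0, 3], [0, 0, 1], [0, 0, 1], [0, 0, 0], [0, 0, 0]], roll=[0, 0, 0, 0, 0, 0, 0])

```text
t: 37.35
position: [0.5921, -0.0851, 0.0954]
tcp_rot: [[-0.929, 0.371, 0.0], [0.371, 0.929, -0.0], [-0.001, 0.0, -1.0]]
contact_force: [-0.3, 0.2, 2.7]
grip_width: 0.0003
```

Call:
move_arm(hand=[0, 0, 0, 0, 0], slide=[[0, 0, 1], [0, 0, 1], [0, 0, 0], [0, 0, 0], [0, 0, 0]], roll=[0, 0, 0, 0, 0])

```text
t: 37.85
position: [0.5924, -0.085, 0.0941]
tcp_rot: [[-0.929, 0.371, 0.001], [0.371, 0.929, -0.0], [-0.001, 0.0, -1.0]]
contact_force: [-2.9, -0.5, 6.8]
grip_width: -0.0
```

Call:
move_arm(hand=[0, 0, 0, 0, 0, 0, 0, 0], slide=[[0, 0, 0.8], [0, 0, 0.7], [0, 0, 0], [0, 0, 0], [0, 0, 0], [0, 0, 0], [0, 0, 0], [0, 0, 0]], roll=[0, 0, 0, 0, 0, 0, 0, 0])

```text
t: 38.65
position: [0.5926, -0.085, 0.0932]
tcp_rot: [[-0.929, 0.371, 0.002], [0.371, 0.929, -0.0], [-0.002, 0.001, -1.0]]
contact_force: [-2.0, 0.9, 9.5]
grip_width: 0.0002
```

```bash
python3 - <<'E'
from h import *
F=[];I=[]
for i in range(16): I.append(read_camera("side").astype(float));F.append(get_obs()["contact_force"])
print(np.mean(F,0),np.std(F,0),get_obs()["position"],get_obs()["t"])
im=np.mean(I[8:],0)[:,:,::-1];cv2.imwrite("pics/side19avg_raw.png",im.round().astype('uint8'))
x,y,w,h=255,185,50,60
a=cv2.imread("pics/side17avg_raw.png").astype(float)
z=np.hstack([np.clip(cv2.resize(q[y:y+h,x:x+w],None,fx=8,fy=8,interpolation=2)*1.7,0,255) for q in(a,im)])
cv2.imwrite("pics/side19.png",z.astype('uint8'))
from prof import prof
for f,dz in(("side17",.086),("side19",.0835)):
    s,A=prof(cv2.imread(f"pics/{f}avg_raw.png")[:,:,::-1],(.5858,-.1004,dz),68.2,"side",hw=3)
    print(f,[(float(s[i]),A[i].round().astype(int).tolist()) for i in range(28,260,8)])
g=lambda f:cv2.imread(f)[:,:,1].astype(np.float32)
a=g("pics/side17avg_raw.png");b=g("pics/side19avg_raw.png")
for nm,(x,y,w,h) in {"table":(150,200,60,60),"R far":(313,160,20,22),"L far":(254,153,20,20),"nearL":(228,242,20,18),"nearR":(296,250,24,20),"stop near":(260,228,30,18),"stopfarR":(290,188,13,18)}.items():
    try:
        cc,M=cv2.findTransformECC(a[y:y+h,x:x+w],b[y-5:y+h+5,x-5:x+w+5],np.array([[1,0,5],[0,1,5]],np.float32),cv2.MOTION_TRANSLATION,(3,200,1e-6));print(nm,(M[:,2]-5).round(2),round(cc,3))
    except Exception: print(nm,"fail")
E
```

```text
[-2.80904852  1.00226748  9.2505738 ] [0.32964291 0.49845501 0.4746634 ] [ 0.59256293 -0.08499891  0.0932279 ] 39.45
side17 [(-33.0, [69, 88, 46]), (-31.0, [56, 78, 22]), (-29.0, [51, 74, 9]), (-27.0, [51, 74, 7]), (-25.0, [51, 75, 8]), (-23.0, [52, 76, 9]), (-21.0, [51, 75, 8]), (-19.0, [48, 70, 7]), (-17.0, [45, 64, 8]), (-15.0, [41, 57, 11]), (-13.0, [42, 57, 17]), (-11.0, [50, 64, 28]), (-9.0, [64, 75, 46]), (-7.0, [77, 85, 60]), (-5.0, [86, 94, 71]), (-3.0, [90, 97, 73]), (-1.0, [88, 96, 70]), (1.0, [81, 92, 61]), (3.0, [67, 80, 44]), (5.0, [54, 68, 29]), (7.0, [43, 58, 16]), (9.0, [43, 61, 12]), (11.0, [46, 67, 11]), (13.0, [50, 73, 10]), (15.0, [51, 74, 8]), (17.0, [51, 75, 6]), (19.0, [52, 76, 8]), (21.0, [52, 76, 9]), (23.0, [53, 75, 14])]
side19 [(-33.0, [75, 95, 55]), (-31.0, [62, 85, 29]), (-29.0, [56, 81, 15]), (-27.0, [55, 80, 10]), (-25.0, [55, 80, 9]), (-23.0, [55, 80, 9]), (-21.0, [54, 78, 8]), (-19.0, [50, 73, 8]), (-17.0, [48, 67, 14]), (-15.0, [48, 62, 25]), (-13.0, [60, 69, 45]), (-11.0, [76, 83, 63]), (-9.0, [90, 97, 76]), (-7.0, [95, 103, 77]), (-5.0, [91, 102, 70]), (-3.0, [83, 98, 58]), (-1.0, [72, 91, 41]), (1.0, [63, 84, 28]), (3.0, [54, 74, 17]), (5.0, [41, 58, 10]), (7.0, [30, 42, 8]), (9.0, [19, 26, 9]), (11.0, [13, 16, 9]), (13.0, [9, 11, 10]), (15.0, [9, 9, 10]), (17.0, [8, 7, 9]), (19.0, [6, 7, 8]), (21.0, [6, 7, 7]), (23.0, [6, 6, 7])]
table [-0.06  0.02] 0.973
R far [-0.09  1.07] 0.999
L far [ 4.56 -8.77] 0.858
nearL [0.02 0.21] 0.991
nearR [0.17 0.11] 0.997
stop near [-0.01  0.58] 0.991
stopfarR [0.35 1.3 ] 0.968
```

View pics/side19.png

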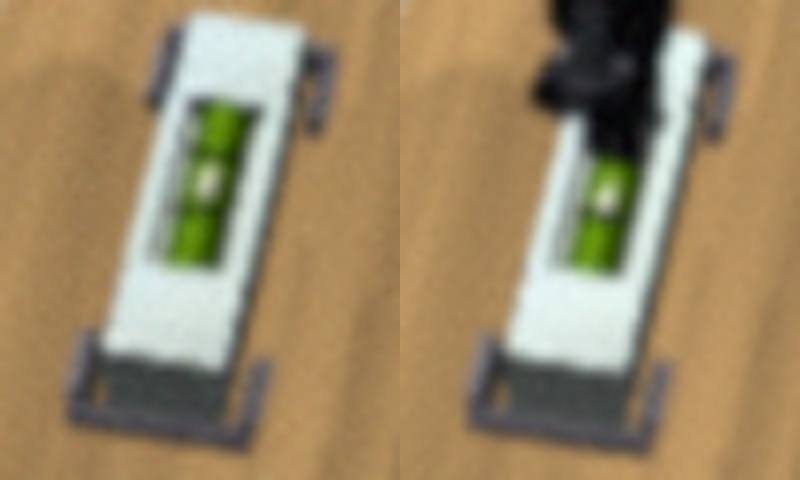

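The shift is about -4.0 mm pressing at +16 mm and about -4.9 mm at +48 mm. So the board tilts elastically in proportion to the lever arm from its fixed end. Pressing near the fixed end should disturb it least, so I'll move there.

Call:
move_arm(hand=[0, 0, 0, 0, 0, 0, 0, 0], slide=[[0, 0, -4], [0, 0, -36], [0, 0, 0], [0, 0, 0], [0, 0, 0], [0, 0, 0], [0, 0, 0], [0, 0, 0]], roll=[0, 0, 8.5, 8.5, 8.5, 8.5, 8.5, 8.5])

```text
t: 40.25
position: [0.5918, -0.085, 0.1304]
tcp_rot: [[-0.291, 0.957, -0.001], [0.957, 0.291, 0.0], [0.0, -0.001, -1.0]]
contact_force: [0.6, 0.1, -0.2]
grip_width: -0.0001
```

Call:
move_arm(hand=[0, 0, 0, 0, 0, 0, 0, 0], slide=[[0, 0, 0], [0, 0, 0], [0, 0, 0], [0, 0, 0], [0, 0, 0], [-35, 0, 0], [-32, 1, 0], [0, 0, 0]], roll=[8.5, 8.5, 8.5, 8.5, 5, 0, 0, 0])

```text
t: 41.05
position: [0.5669, -0.1507, 0.1306]
tcp_rot: [[0.374, 0.927, -0.001], [0.927, -0.374, -0.001], [-0.002, -0.001, -1.0]]
contact_force: [-0.3, 0.0, -0.2]
grip_width: 0.0003
```

Call:
move_arm(hand=[0, 0, 0, 0, 0], slide=[[0, 0, 15], [0, 0, 10], [0, 0, 5], [0, 0, 0], [0, 0, 0]], roll=[0, 0, 0, 0, 0])

```text
t: 41.55
position: [0.5682, -0.1471, 0.1011]
tcp_rot: [[0.37, 0.929, -0.0], [0.929, -0.37, 0.0], [0.0, -0.0, -1.0]]
contact_force: [0.3, -0.5, 0.1]
grip_width: 0.0001
```

```bash
python3 crop.py side20 side 245 160 70 90 7 top20 top 230 190 80 55 9 2>/dev/null
```

```text
41.65 [ 0.5685 -0.1473  0.1019] [ 0.1  0.3 -0.3] -0.0
```

View pics/side20.png

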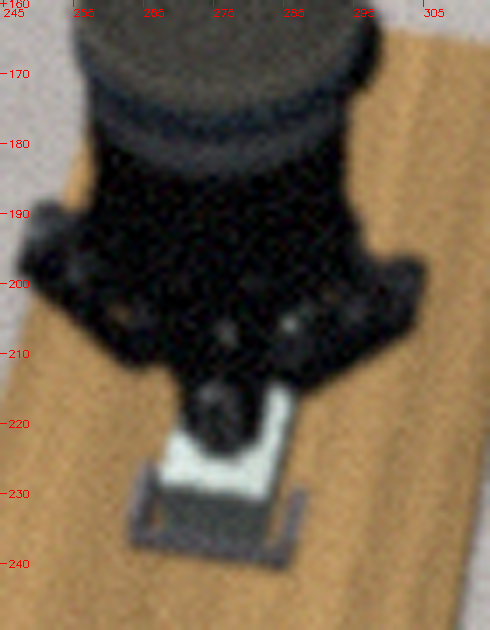

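View pics/top20.png

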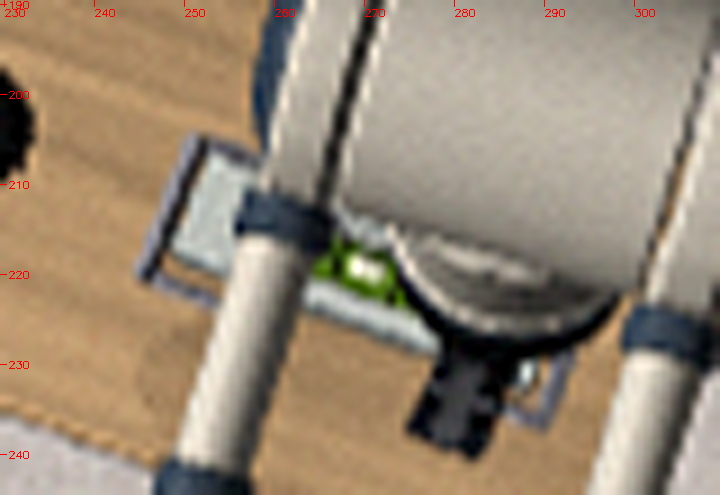

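The top view shows the whole bubble at (269,219) while I press here.

Call:
move_arm(hand=[0, 0, 0, 0, 0, 0], slide=[[0, 1, 3], [0, 0, 1], [0, 0, 1], [0, 0, 0.7], [0, 0, 0], [0, 0, 0]], roll=[0, 0, 0, 0, 0, 0])

```text
t: 42.25
position: [0.5691, -0.148, 0.096]
tcp_rot: [[0.371, 0.929, 0.0], [0.929, -0.371, -0.0], [0.0, 0.0, -1.0]]
contact_force: [-0.9, -0.2, 1.3]
grip_width: 0.0001
```

Call:
move_arm(hand=[0, 0, 0, 0], slide=[[0, 0, 1], [0, 0, 0], [0, 0, 0], [0, 0, 0]], roll=[0, 0, 0, 0])

```text
t: 42.65
position: [0.5692, -0.148, 0.0951]
tcp_rot: [[0.371, 0.929, 0.001], [0.929, -0.371, -0.0], [0.0, 0.001, -1.0]]
contact_force: [-1.5, 0.8, 4.5]
grip_width: -0.0
```

Call:
move_arm(hand=[0, 0, 0, 0, 0, 0, 0, 0], slide=[[0, 0, 1], [0, 0, 0.8], [0, 0, 0], [0, 0, 0], [0, 0, 0], [0, 0, 0], [0, 0, 0], [0, 0, 0]], roll=[0, 0, 0, 0, 0, 0, 0, 0])

```text
t: 43.45
position: [0.5693, -0.148, 0.0941]
tcp_rot: [[0.371, 0.929, 0.001], [0.929, -0.371, -0.0], [0.0, 0.001, -1.0]]
contact_force: [-2.1, 0.6, 8.7]
grip_width: -0.0004
```

```bash
cat > pr.py <<'E'
from prof import *
import sys
np.set_printoptions(precision=2,suppress=True)
nm=sys.argv[1]
F=[];I=[]
for i in range(14): I.append(read_camera("top").astype(float));F.append(get_obs()["contact_force"])
print("F",np.mean(F,0),np.std(F,0),"t",get_obs()["t"])
im=np.mean(I[6:],0);cv2.imwrite(f"pics/{nm}_raw.png",im[:,:,::-1].round().astype('uint8'))
x,y,w,h=245,200,50,36
cv2.imwrite(f"pics/{nm}.png",np.clip(cv2.resize(im[y:y+h,x:x+w,::-1],None,fx=14,fy=14,interpolation=2)*1.7,0,255).astype('uint8'))
for f in("top17avg",nm):
    z=.086 if f!=nm else .0835
    s,A=prof(cv2.imread(f"pics/{f}_raw.png")[:,:,::-1],(.5858,-.1004,z),68.2,hw=3)
    m=abs(s-.5)<15.5
    best=None
    for b0 in(-6,-3,0,3):
      for ch in (0,):
        r=least_squares(lambda p:(model([p[0],p[1],p[2],p[3],p[4],120,p[5],p[6]],s)-A[:,ch])[m],[.5,b0,2,54,109,1.7,11.5],bounds=([-3,-8,1.3,40,80,1,10.5],[4,8,3,70,150,3,14]))
        if best is None or r.cost<best.cost: best=r
    print(f,best.x,best.cost); print([(float(s[i]),int(A[i,0]),int(A[i,2])) for i in range(96,232,4)])
E
python3 pr.py top21
```

```text
F [-2.21  1.18  8.39] [0.36 0.52 0.47] t 44.15
top17avg [ -0.1    1.38   2.4   57.91 118.33   2.26  11.72] 1528.3266529775246
[(-16.0, 58, 21), (-15.0, 58, 21), (-14.0, 54, 20), (-13.0, 48, 18), (-12.0, 40, 15), (-11.0, 36, 13), (-10.0, 36, 12), (-9.0, 41, 13), (-8.0, 49, 17), (-7.0, 58, 26), (-6.0, 68, 39), (-5.0, 81, 55), (-4.0, 94, 70), (-3.0, 107, 83), (-2.0, 111, 88), (-1.0, 110, 86), (0.0, 110, 86), (1.0, 113, 90), (2.0, 118, 96), (3.0, 125, 103), (4.0, 128, 105), (5.0, 118, 92), (6.0, 96, 67), (7.0, 73, 43), (8.0, 54, 26), (9.0, 37, 16), (10.0, 25, 8), (11.0, 24, 7), (12.0, 36, 12), (13.0, 48, 18), (14.0, 55, 20), (15.0, 57, 21), (16.0, 57, 21), (17.0, 57, 21)]
top21 [  0.2   -0.6    2.61  40.   108.06   1.79  14.  ] 1241.0733300565391
[(-16.0, 34, 28), (-15.0, 31, 24), (-14.0, 33, 21), (-13.0, 32, 18), (-12.0, 26, 12), (-11.0, 22, 8), (-10.0, 25, 8), (-9.0, 34, 10), (-8.0, 48, 20), (-7.0, 70, 44), (-6.0, 92, 69), (-5.0, 106, 84), (-4.0, 109, 87), (-3.0, 109, 87), (-2.0, 108, 85), (-1.0, 106, 82), (0.0, 104, 80), (1.0, 105, 81), (2.0, 106, 81), (3.0, 102, 74), (4.0, 98, 66), (5.0, 90, 55), (6.0, 77, 41), (7.0, 65, 29), (8.0, 52, 21), (9.0, 39, 14), (10.0, 28, 9), (11.0, 25, 8), (12.0, 30, 10), (13.0, 35, 13), (14.0, 34, 15), (15.0, 29, 16), (16.0, 25, 17), (17.0, 21, 20)]
```

View pics/top21.png

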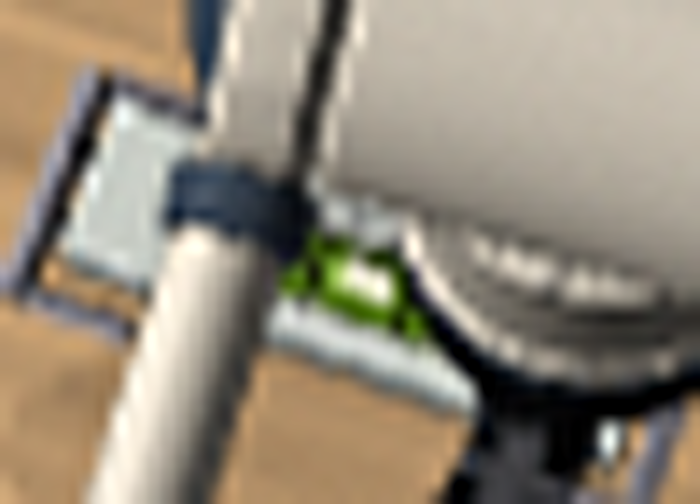

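Pressed here at 8.4 N, the bubble reads about -0.7 mm, or -1.2 mm after the bias. That is between the lines but off to one side, so I'll trim the knob about 8° clockwise and press here again.

Call:
move_arm(hand=[0, 0, 0, 100, 100, 100, 100, 100], slide=[[0, 0, -4], [0, 0, -30], [0, 0, -30], [35, 0, 0], [45, 0, 0], [45, 0, 0], [45, -1, 0], [25, 0, 0]], roll=[0, 0, 0, 0, 0, 0, 0, 0])

```text
t: 44.95
position: [0.6407, 0.0368, 0.1555]
tcp_rot: [[0.369, 0.93, -0.002], [0.93, -0.369, 0.001], [0.0, -0.002, -1.0]]
contact_force: [-0.4, -1.0, 1.0]
grip_width: 0.0725
```

Call:
move_arm(hand=[100, 100, 100], slide=[[0, 0, 0], [0, 0, 0], [0, 0, 0]], roll=[0, 0, 0])

```text
t: 45.25
position: [0.6401, 0.0323, 0.1563]
tcp_rot: [[0.372, 0.928, -0.001], [0.928, -0.372, -0.001], [-0.001, -0.001, -1.0]]
contact_force: [0.2, -0.4, -0.4]
grip_width: 0.0851
```

Call:
move_arm(hand=[100, 100, 100, 100, 0, 0, 0, 0], slide=[[1, 0, 30], [0, 0, 30], [0, 0, 18], [0, 0, 0], [0, 0, 0], [0, 0, 0], [0, 0, 0], [0, 0, 0]], roll=[0, 0, 0, 0, 0, 0, 0, 0])

```text
t: 46.05
position: [0.6412, 0.0345, 0.0805]
tcp_rot: [[0.371, 0.929, 0.002], [0.929, -0.371, 0.0], [0.001, 0.002, -1.0]]
contact_force: [-1.5, 0.2, 2.7]
grip_width: 0.0378
```

Call:
move_arm(hand=[0, 0, 0, 0, 0, 0, 0], slide=[[0, 0, 0], [0, 0, 0], [0, 0, 0], [0, 0, -0.2], [0, 0, -0.2], [0, 0, 0], [0, 0, 0]], roll=[0, 0, 0, 4, 4, 0, 0])

```text
t: 46.75
position: [0.6409, 0.0346, 0.0796]
tcp_rot: [[0.495, 0.869, 0.001], [0.869, -0.495, 0.0], [0.001, 0.0, -1.0]]
contact_force: [-0.8, 2.0, 3.8]
grip_width: 0.0376
```

Call:
move_arm(hand=[60, 80, 100, 100, 100, 100, 100], slide=[[0, 0, 0], [0, 0, 0], [0, 0, 0], [0, 0, -20], [0, 0, -30], [0, 0, -30], [0, 0, 0]], roll=[0, 0, 0, 0, 0, 0, 0])

```text
t: 47.45
position: [0.6427, 0.0343, 0.1651]
tcp_rot: [[0.496, 0.868, 0.009], [0.868, -0.496, -0.0], [0.004, 0.008, -1.0]]
contact_force: [-0.2, 0.8, 1.1]
grip_width: 0.0857
```

Call:
move_arm(hand=[0, 0, 0, 0, 0, 0, 0, 0], slide=[[0, 0, 0], [0, 0, 0], [0, 0, 0], [0, 0, 0], [0, 0, 0], [0, 0, 0], [0, 0, 0], [0, 0, 0]], roll=[-4, -4, 0, 0, 0, 0, 0, 0])

```text
t: 48.25
position: [0.6408, 0.0344, 0.1593]
tcp_rot: [[0.371, 0.929, 0.0], [0.929, -0.371, -0.0], [-0.0, 0.0, -1.0]]
contact_force: [0.6, -0.6, 0.1]
grip_width: -0.0
```

```bash
python3 crop.py top22avg top 235 195 60 45 12 side22avg side 245 160 70 90 7 2>/dev/null; python3 rd.py 17 22; python3 -c "
from workcell import *;print(get_obs()['position'],get_obs()['tcp_rot'])"
```

```text
48.55 [0.6408 0.0344 0.1593] [ 1.3  0.1 -0.3] -0.0
17 top 0 [  0.57   0.38   1.93  53.89 109.1  118.21   1.68  11.41] 2068.6540714536973
17 top 2 [  0.44   0.44   1.89  18.98  84.91 117.74   1.8   11.65] 1199.6739131213421
17 side 0 [ -3.16   0.68   4.3   49.65  84.98 126.48   1.92  13.3 ] 86.99303678123668
17 side 2 [ -3.35   0.46   5.    10.    70.58 143.26   3.24  15.31] 1038.9546497478607
22 top 0 [  0.57   0.81   1.95  54.41 110.2  119.07   1.69  10.57] 1974.335065569562
22 top 2 [  0.41   0.85   1.9   19.29  86.   118.7    1.63  11.1 ] 1295.0513964828995
22 side 0 [ -3.1    1.06   4.24  48.28  85.48 123.9    1.9   13.11] 127.92438453580165
22 side 2 [ -3.28   0.96   4.99  10.    71.92 140.18   2.79  14.71] 1025.3660197842194
[0.64075479 0.0344092  0.15925149] [[ 3.70764116e-01  9.28727070e-01  1.82806111e-06]
 [ 9.28727070e-01 -3.70764116e-01 -1.00414166e-05]
 [-8.64795594e-06  5.42076679e-06 -1.00000000e+00]]
```

View pics/top22avg.png

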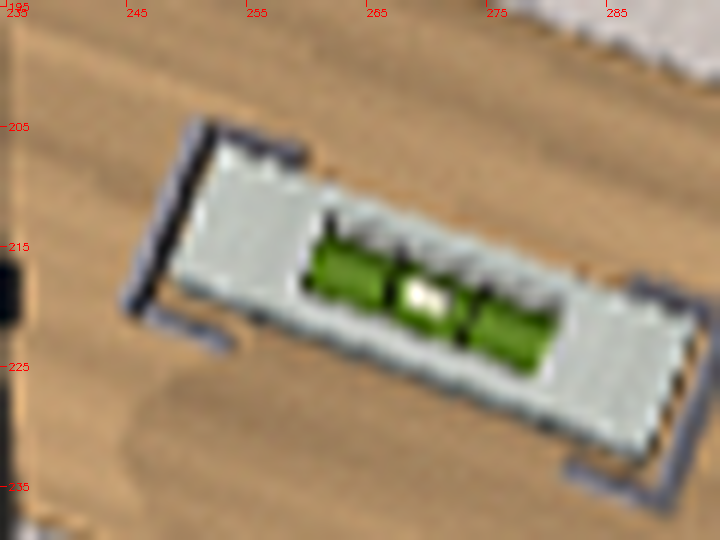

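Free reading is now +0.85 mm (top) and +1.0 mm (side), both between the lines. Now the final press at the fixed-end solid part.

Call:
move_arm(hand=[0, 0, 0, 0, 0, 0, 0, 0], slide=[[-40, 0, 0], [-45, 0, 0], [-45, 0, 0], [-40, 1, 0], [-26, 0, 0], [0, 0, 0], [0, 0, 0], [0, 0, 0]], roll=[0, 0, 0, 0, 0, 0, 0, 0])

```text
t: 49.35
position: [0.5694, -0.1472, 0.1593]
tcp_rot: [[0.37, 0.929, 0.0], [0.929, -0.37, 0.0], [0.0, 0.0, -1.0]]
contact_force: [0.4, -0.3, 0.3]
grip_width: 0.0002
```

Call:
move_arm(hand=[0, 0, 0, 0, 0, 0, 0], slide=[[0, 0, 25], [0, 0, 20], [0, 0, 10], [0, 0, 5], [0, 0, 0], [0, 0, 0], [0, 0, 0]], roll=[0, 0, 0, 0, 0, 0, 0])

```text
t: 50.05
position: [0.5697, -0.1481, 0.1006]
tcp_rot: [[0.371, 0.929, 0.002], [0.929, -0.371, -0.001], [0.0, 0.002, -1.0]]
contact_force: [-0.6, 0.7, -0.1]
grip_width: 0.0002
```

Call:
move_arm(hand=[0, 0, 0, 0, 0], slide=[[0, 0, 2], [0, 0, 1.5], [0, 0, 1], [0, 0, 0], [0, 0, 0]], roll=[0, 0, 0, 0, 0])

```text
t: 50.55
position: [0.5693, -0.1481, 0.0955]
tcp_rot: [[0.371, 0.929, 0.001], [0.929, -0.371, -0.0], [0.0, 0.001, -1.0]]
contact_force: [0.0, -0.3, 4.0]
grip_width: -0.0
```

Call:
move_arm(hand=[0, 0, 0, 0], slide=[[0, 0, 1], [0, 0, 0], [0, 0, 0], [0, 0, 0]], roll=[0, 0, 0, 0])

```text
t: 50.95
position: [0.5694, -0.1481, 0.0948]
tcp_rot: [[0.371, 0.929, 0.001], [0.929, -0.371, -0.0], [0.0, 0.002, -1.0]]
contact_force: [0.1, -0.6, 6.0]
grip_width: -0.0003
```

Call:
move_arm(hand=[0, 0, 0, 0, 0, 0, 0, 0], slide=[[0, 0, 1], [0, 0, 0.8], [0, 0, 0], [0, 0, 0], [0, 0, 0], [0, 0, 0], [0, 0, 0], [0, 0, 0]], roll=[0, 0, 0, 0, 0, 0, 0, 0])

```text
t: 51.75
position: [0.5695, -0.1481, 0.0939]
tcp_rot: [[0.371, 0.929, 0.002], [0.929, -0.371, -0.001], [0.0, 0.002, -1.0]]
contact_force: [-2.4, 1.2, 9.5]
grip_width: -0.0003
```

```bash
python3 pr.py top23
```

```text
F [-1.92  0.94  9.48] [0.51 0.43 0.56] t 52.45
top17avg [ -0.1    1.38   2.4   57.91 118.33   2.26  11.72] 1528.3266529775246
[(-16.0, 58, 21), (-15.0, 58, 21), (-14.0, 54, 20), (-13.0, 48, 18), (-12.0, 40, 15), (-11.0, 36, 13), (-10.0, 36, 12), (-9.0, 41, 13), (-8.0, 49, 17), (-7.0, 58, 26), (-6.0, 68, 39), (-5.0, 81, 55), (-4.0, 94, 70), (-3.0, 107, 83), (-2.0, 111, 88), (-1.0, 110, 86), (0.0, 110, 86), (1.0, 113, 90), (2.0, 118, 96), (3.0, 125, 103), (4.0, 128, 105), (5.0, 118, 92), (6.0, 96, 67), (7.0, 73, 43), (8.0, 54, 26), (9.0, 37, 16), (10.0, 25, 8), (11.0, 24, 7), (12.0, 36, 12), (13.0, 48, 18), (14.0, 55, 20), (15.0, 57, 21), (16.0, 57, 21), (17.0, 57, 21)]
top23 [  0.57  -0.79   2.56  40.   107.74   1.6   14.  ] 651.461987366646
[(-16.0, 34, 27), (-15.0, 32, 23), (-14.0, 35, 22), (-13.0, 37, 19), (-12.0, 32, 14), (-11.0, 27, 10), (-10.0, 28, 9), (-9.0, 34, 10), (-8.0, 46, 18), (-7.0, 66, 40), (-6.0, 87, 63), (-5.0, 100, 79), (-4.0, 105, 84), (-3.0, 107, 85), (-2.0, 107, 83), (-1.0, 106, 82), (0.0, 105, 81), (1.0, 107, 82), (2.0, 107, 82), (3.0, 104, 75), (4.0, 102, 69), (5.0, 95, 59), (6.0, 82, 45), (7.0, 68, 31), (8.0, 53, 21), (9.0, 39, 14), (10.0, 28, 10), (11.0, 25, 9), (12.0, 30, 11), (13.0, 35, 13), (14.0, 34, 15), (15.0, 28, 15), (16.0, 23, 15), (17.0, 19, 17)]
```

View pics/top23.png

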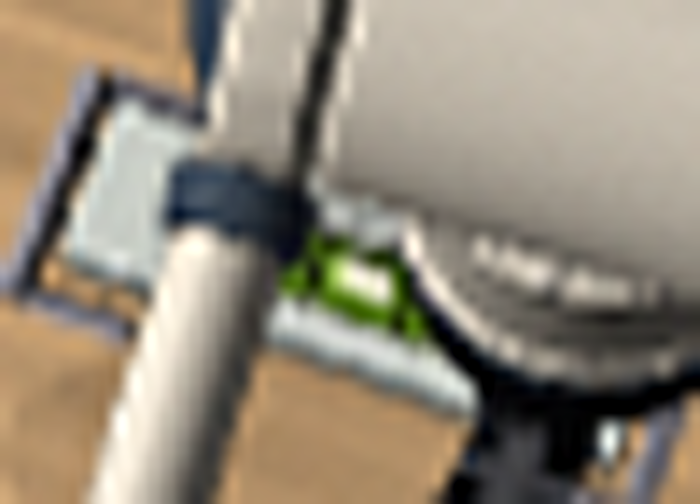

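```bash
python3 -c "
from workcell import *
print(get_obs()['contact_force'],get_obs()['t']);print(finish_job())"
```

```text
[-2.23032169  1.16881925  9.3409002 ] 52.45
the job is handed in; nothing more can be done
None
```

I handed the job in at 52.5 s. The level lies in the pocket, the bubble is between the lines, and the shut fingers are pressing the level's top with about 9.5 N. I did not go near the tumbler, plate or canister.

**Level:** it was placed vial side up and let go. It sits centred in the pocket to about 1 mm, with no yaw, and bare floor shows at its end.

**Knob:** it was turned in three grips. With nothing pressing, the bubble last read about +0.9 mm (top) and +1.0 mm (side). Both readings probably run about 0.5 mm high, judging by the picture of the level lying flat on the table.

**Final press:** the mean was 9.5 N over 14 readings. The bubble then read about -0.5 mm from the top view, or about -1 mm after the bias, against limits of ±2.5 mm.

**Checks that disagreed with the task text:**
- **Tilt under pressing:** the text says pressing leaves the tilt as it is. My first two presses, at +48 and +16 mm along the level, moved the bubble 4 to 5 mm. It came back fully after the first; I didn't read it between the second and the next press. I lifted off and tried the end farthest from the knob, where the shift was only about 1.5 mm. I then trimmed the knob about 8° to balance it and pressed there for the finish.
- **Starting tilt:** it looked larger than the stated 32 mrad. The bubble started at its limit, and the board rose by about 38 mrad in all. I did not find out why.

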